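# Change the cap feeder over from yellow to red

## Robot

A 7-joint arm with a two-finger parallel gripper is mounted at the origin on the work surface. World frame = base frame: x ahead of the robot, y to its left, z up, the work surface at z = 0. Lengths are in m, angles in rad, forces in N, time in s.
With the tool pointing down it reaches from about 0.4 to 0.85 m from the base axis. Payload 10.4 kg.
Tool frame: the origin (TCP) lies midway between the tips of the shut fingers; the grasp point (between the pads) lies 19 mm behind it (env.tcp_to_grasp is the distance from the TCP to the grasp point, in m); z points along the fingers, y is the line along which they close (so a half turn about z gives the same grasp; the last joint's range is limited). The gripper opens to 87 mm and grips with 3 to 60 N. Pads are 19 mm wide; open, the fingers measure 117 mm over their backs; the gripper's body (75 mm by 190 mm) begins 51 mm behind the grasp point.
Start: joints at [1.312, 0.332, -0.065, 1.46, 0.022, 1.35, -0.088], TCP at [0.146, -0.608, 0.223] pointing down, gripper open.
Joint ranges: [-2.6, 2.6], [-0.5, 2.12], [-1.47, 1.34], [0.16, 2.42], [-1.27, 4.41], [0.06, 2.06], [-2.6, 2.6]. Speed limits (rad/s): [2.22, 2.22, 2.79, 2.79, 3.14, 3.14, 3.14].

## Interface

Orientations are given as [roll, pitch, yaw] about the fixed x, y, z axes, in that order (R = Rz(yaw) Ry(pitch) Rx(roll)).
In Python, from bench import env gives the robot as it stands. The module is installed in compiled form; this text tells all that it offers.
- The arm moves only by the shell command python3 -m jog 'ROWS' [OPENING] [FORCE]. ROWS is JSON, one flat list of numbers, 6 for each row, row after row: the shift along the tool's x, y, z scaled (see below), then the turn, a rotation vector about the tool's x, y, z scaled (see below). A call has 1 to 8 rows; each row is the pose to reach, as a shift and turn from the pose commanded when the call began, along the tool's axes at that moment; what a row does not reach only later rows make up. The controller multiplies each number of a shift by 0.25 m and each number of a turn by 90 degrees. A row lasts 1/12 s, in which the tool goes at most 41.7 mm and 7.16 degrees, less where a joint would pass 70% of its speed; a pose out of reach is approached as far as the arm can. A call with a number of a shift or a turn outside -1 to 1 is refused whole. A call with a gripper value outside its range is refused whole. OPENING is the opening, from 0 (shut) to 1 (fully open), set as the call begins (- or left out, the last holds). The fingers move at their own pace and stop on an object; FORCE is the grip in N (left out, the last holds). Time passes only in rows, so rows that repeat a pose let the fingers close. It gives the time, the measured TCP pose, the force, the opening and the grip force at its end, in the units of the state.
- env.sense(): the state, without advancing time (a new reading comes with each control period).
- env.grab_frame(name): name is "scene" or "top"; returns a dict with "color" (400x640x3 uint8, blue, green, red), "intrinsics" (3x3 intrinsics, pixels), "R" (3x3) and "t" (3): a world point X has camera coordinates R X + t. Camera axes: x right, y down, z forward; pixel columns grow to the right and rows downward; lengths in m; the calibration is good to about 2 mm. A picture is of the moment at which its call begins. There is no depth.
- env.hand_in(): hands the job in; it is judged then, once.
The state is a dict: "time": time; "joints": joint angles; "dq": joint speeds; "effort": joint torques, N m; "tool_pos": TCP position; "orientation": TCP orientation; "wrist_force": force on the tool from outside, world axes, zero at the start; "wrist_torque": the same for the moment, N m; "width": finger opening in m; "finger_force": force on a finger pad.
Only numpy, scipy, OpenCV 4.12 (cv2) and the standard library are available. Lean on these libraries where they do the work, as an engineer would, in place of code of your own. Each camera call takes 0.05 s, during which the arm holds its last target. There are 200 camera calls.

## Task

Change the cap feeder over: first put every left-over yellow cap from the pan into the grey scrap tub, then take the shaker by its blue handle and shake all the red caps from it over the pan, spread evenly in a single layer so that each of the three bays gets at least two (a stray may be put right by hand). Set the empty shaker back upright on the middle of its rubber mat, lying along it, then press the treadle right down to its stop, hold it there for about a second and let it come up. Leave the screwdriver alone.

Things in the scene. Friction and masses are not known exactly. Their poses are not given: they have to be found in the camera images.
- pan: stainless vibrating feed pan, fixed, 192 mm in x and 277 mm in y; origin at its centre on the table. Floor 24 mm above the table, rim 14 mm high and 5 mm thick above the floor (top 38 mm above the table). Two ribs along x, 5 mm thick and 10 mm high, at y = +44.5 and -44.5 mm, make three bays (centred at y = +89, 0 and -89 mm), each about 84 mm (y) by 182 mm (x)
- mat: black rubber mat, fixed, 200 (x) by 110 (y) by 4 mm thick: the shaker's place; origin at its centre on the table
- shaker: hand shaker: aluminium trough 150 mm long (x), 76 mm wide (y), 4 mm walls rising to 40 mm, closed at +x, wide open at -x (the spout). Slick inside: caps lie two abreast and slide out when the spout is tipped down 20 to 30 degrees or shaken. Origin at the centre of its underside, z up. A strap 40 mm wide bridges it at 50 to 54 mm height and carries the handle. 0.26 kg empty
- shaker_grip (a point): on the blue handle of the shaker, 80 mm above its underside; the handle is a block 45 mm (x) by 22 mm (y, grip across this) from 54 to 100 mm height over the trough's centre
- shaker_spout (a point): middle of the floor's edge at the shaker's open end, 75 mm to -x of its origin
- tub: grey open plastic scrap tub, fixed, 130 by 130 mm, 50 mm high, walls and floor 4 mm; origin at the centre of its underside
- pedal_base: yellow base of the treadle, fixed, 150 mm (x) by 100 mm (y); origin at its centre on the table; the treadle's free end is at its -x side
- treadle (a joint): angle of the sprung treadle plate (125 by 82 mm, grey with black ribbed rubber): 0 up, 0.28 rad down on its stop; needs about 5 N at the pad to start and 11 N at the stop; springs back up. At 0 the plate rises 0.3 rad from the hinge towards its free end
- treadle_pad (a point): point on the treadle's top face where to press, 100 mm from the hinge; moves with the plate, 23 to 28 mm downward over the full stroke
- treadle_hinge (a point): middle of the treadle's hinge axis (along the base's y), 60 mm to +x of the base's origin and 30 mm above the table
- screwdriver: loose screwdriver lying on the table, a bystander
- red1: red cap, a red plastic closure, 32 mm in diameter and 28 mm tall, open at one end, 14 g; origin at its centre, z its axis; six to eight of the eight are present, in the shaker at the start
- red2: red cap, a red plastic closure, 32 mm in diameter and 28 mm tall, open at one end, 14 g; origin at its centre, z its axis; six to eight of the eight are present, in the shaker at the start
- red3: red cap, a red plastic closure, 32 mm in diameter and 28 mm tall, open at one end, 14 g; origin at its centre, z its axis; six to eight of the eight are present, in the shaker at the start
- red4: red cap, a red plastic closure, 32 mm in diameter and 28 mm tall, open at one end, 14 g; origin at its centre, z its axis; six to eight of the eight are present, in the shaker at the start
- red5: red cap, a red plastic closure, 32 mm in diameter and 28 mm tall, open at one end, 14 g; origin at its centre, z its axis; six to eight of the eight are present, in the shaker at the start
- red6: red cap, a red plastic closure, 32 mm in diameter and 28 mm tall, open at one end, 14 g; origin at its centre, z its axis; six to eight of the eight are present, in the shaker at the start
- red7: red cap, a red plastic closure, 32 mm in diameter and 28 mm tall, open at one end, 14 g; origin at its centre, z its axis; six to eight of the eight are present, in the shaker at the start
- red8: red cap, a red plastic closure, 32 mm in diameter and 28 mm tall, open at one end, 14 g; origin at its centre, z its axis; six to eight of the eight are present, in the shaker at the start
- yellow1: yellow cap, a yellow plastic closure, 32 mm in diameter and 28 mm tall, open at one end, 14 g; origin at its centre, z its axis; left over in the pan, three to five of the five are present
- yellow2: yellow cap, a yellow plastic closure, 32 mm in diameter and 28 mm tall, open at one end, 14 g; origin at its centre, z its axis; left over in the pan, three to five of the five are present
- yellow3: yellow cap, a yellow plastic closure, 32 mm in diameter and 28 mm tall, open at one end, 14 g; origin at its centre, z its axis; left over in the pan, three to five of the five are present
- yellow4: yellow cap, a yellow plastic closure, 32 mm in diameter and 28 mm tall, open at one end, 14 g; origin at its centre, z its axis; left over in the pan, three to five of the five are present
- yellow5: yellow cap, a yellow plastic closure, 32 mm in diameter and 28 mm tall, open at one end, 14 g; origin at its centre, z its axis; left over in the pan, three to five of the five are present

How it is judged:
By the outcome, as a careful person would: the job done as asked, in the order asked, and still so for the second after the job is handed in, with the robot touching nothing.
Of red1, red2, red3, red4, red5, red6, red7, red8 only 6 to 8 are there at a start; the rules pass over those that are not, and their reading is None.
Of yellow1, yellow2, yellow3, yellow4, yellow5 only 3 to 5 are there at a start; the rules pass over those that are not, and their reading is None.
At some moment in a run one of yellow1, yellow2, yellow3, yellow4, yellow5, shaker may be knocked a few centimetres aside while the robot is not near it.
It also fails if it takes over 210 s, if anything falls off the work surface, if the arm or the gripper's body presses on something with over 40 N, if the wrist force passes 120 N, or if a joint passes its speed limit or range.

## Working session

There is one attempt and no reset: what is moved stays moved. The work goes in short steps, Python scripts to look and compute and a shell command to move; the robot and the scene stay as the last step left them, time stands still between calls to the robot, and variables do not carry over. Pictures are saved under pics/ and viewed, at most 14 in all, crops included, and the job is handed in when it is done.

```bash
mkdir -p pics; python3 - <<'E'
from bench import env
import cv2,json
s=env.sense()
print({k:s[k] for k in ('time','tool_pos','orientation','width','wrist_force')}, env.tcp_to_grasp)
for n in('scene','top'):
    f=env.grab_frame(n);cv2.imwrite(f'pics/{n}0.png',f['color']);print(n,f['intrinsics'],f['R'],f['t'])
E
```

```text
{'time': 0.0, 'tool_pos': array([ 0.14593138, -0.60731763,  0.22175245]), 'orientation': array([-3.14015244e+00,  4.25267278e-05,  2.35820031e-01]), 'width': 0.08670920515687985, 'wrist_force': array([ 0.19585372, -0.00337405,  0.14522498])} 0.0187
scene [[372.28882652   0.         317.58631821]
 [  0.         372.28882652 200.23843318]
 [  0.           0.           1.        ]] [[-0.8724773   0.48847474  0.01325843]
 [ 0.26362152  0.49336    -0.82891471]
 [-0.41144508 -0.71971407 -0.55921786]] [ 0.48177384 -0.07705728  1.0852681 ]
top [[503.94351965   0.         314.09444934]
 [  0.         503.94351965 205.90077494]
 [  0.           0.           1.        ]] [[ 0.02385432 -0.99949685 -0.02090485]
 [-0.99350971 -0.02137474 -0.11172098]
 [ 0.11121793  0.0234342  -0.99351971]] [0.02118852 0.55675401 1.23194866]
```

View pics/scene0.png

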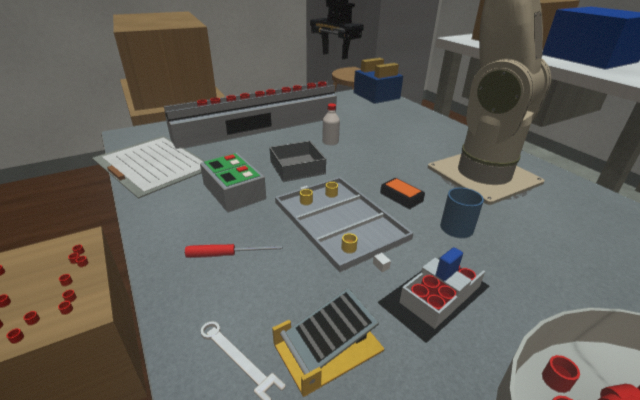

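View pics/top0.png

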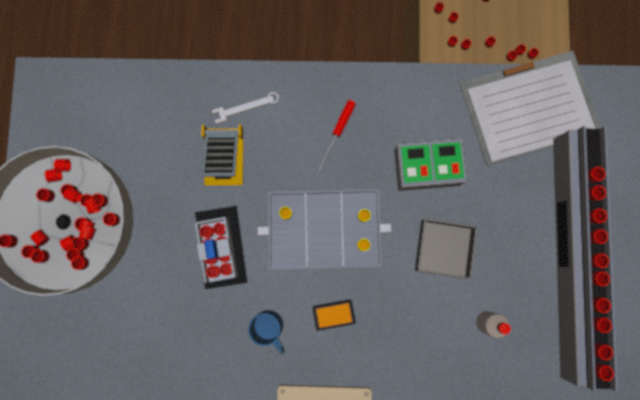

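The scene shows three yellow caps (top image at (285,213), (364,215) and (364,245)), the tub at (445,248) and the shaker with its blue handle at (210,248). The treadle is at (222,155) and the screwdriver at (337,130). Next I measure from both views.

```bash
cat > h.py <<'E'
import cv2,numpy as np
from scipy.spatial.transform import Rotation as Ro
from bench import env
def ray(f,u,v):
    d=f['R'].T@np.linalg.inv(f['intrinsics'])@np.array([u,v,1.]); return -f['R'].T@f['t'],d
def onz(f,u,v,z):
    o,d=ray(f,u,v); return o+d*(z-o[2])/d[2]
def tri(f,p,g,q):
    a,d=ray(f,*p); b,e=ray(g,*q)
    s=np.linalg.lstsq(np.c_[d,-e],b-a,rcond=None)[0]; P,Q=a+d*s[0],b+e*s[1]; return (P+Q)/2,np.linalg.norm(P-Q)
def proj(f,X):
    c=f['intrinsics']@(f['R']@np.asarray(X)+f['t']); return c[:2]/c[2]
def blobs(f,lo,hi,amin=15,roi=None):
    h=cv2.cvtColor(f['color'],cv2.COLOR_BGR2HSV); m=cv2.inRange(h,np.array(lo),np.array(hi))
    if roi: 
        k=np.zeros_like(m);k[roi[1]:roi[3],roi[0]:roi[2]]=1;m*=k
    n,l,st,c=cv2.connectedComponentsWithStats(m)
    return [(c[i].round(1),st[i].tolist()) for i in range(1,n) if st[i][4]>=amin]
def go(p,yaw=None,tilt=0,rpy=None):
    """row for TCP pose: pointing down, tool x at yaw; tilt>0 tips the tool-x-negative.. about tool y"""
    s=env.sense(); R=Ro.from_euler('xyz',s['orientation'])
    if yaw is None: T=R
    else: T=Ro.from_euler('xyz',[np.pi,0,yaw])*Ro.from_euler('y',tilt)
    sh=R.inv().apply(np.array(p)-s['tool_pos'])/.25; tu=(R.inv()*T).as_rotvec()/(np.pi/2)
    return np.r_[sh,tu].round(3).tolist(), 'dist %.3f m, turn %.0f deg'%(np.linalg.norm(sh)*.25,np.linalg.norm(tu)*90)
E
python3 - <<'E'
from h import *
S=env.grab_frame('scene');T=env.grab_frame('top')
for n,f in(('S',S),('T',T)):
    print(n,'yellow',blobs(f,(18,120,90),(32,255,255)))
    print(n,'blue',blobs(f,(105,150,40),(130,255,255),40))
    print(n,'green',blobs(f,(50,150,40),(80,255,255),200))
a=cv2.resize(T['color'][110:300,190:290],None,fx=5,fy=5)[:, :]
b=cv2.resize(S['color'][240:340,370:500],None,fx=3,fy=3)
c=cv2.resize(T['color'][180:290,250:480],None,fx=3,fy=3)
cv2.imwrite('pics/z1.png',cv2.resize(a,None,fx=.63,fy=.63))
h=np.zeros((640,790,3),np.uint8);h[:300,:390]=b;h[305:635,:690]=c;cv2.imwrite('pics/z2.png',h[:600])
E
```

```text
S yellow [(array([372.3,  59.8]), [363, 58, 20, 4, 41]), (array([385.,  65.]), [376, 63, 21, 5, 58]), (array([331.4, 188.6]), [326, 182, 12, 15, 152]), (array([305.8, 195.9]), [300, 189, 12, 15, 159]), (array([349.1, 242.4]), [342, 234, 15, 18, 229]), (array([325.5, 360.2]), [273, 320, 111, 76, 2381])]
S blue [(array([597.2,  35.7]), [544, 7, 96, 61, 4486]), (array([369.1,  74.6]), [359, 71, 19, 10, 57]), (array([451.4, 255.9]), [441, 248, 22, 17, 214])]
S green []
T yellow [(array([202.7, 130.8]), [201, 125, 4, 12, 38]), (array([231.1, 167.6]), [204, 125, 39, 61, 608]), (array([285.1, 212.6]), [279, 207, 13, 12, 119]), (array([363.7, 215.1]), [358, 209, 12, 13, 122]), (array([363.3, 244.5]), [357, 239, 13, 12, 121]), (array([333.5, 315. ]), [318, 306, 32, 19, 369])]
T blue [(array([210.3, 248.9]), [205, 241, 11, 17, 152])]
T green [(array([447.2, 159.9]), [433, 143, 30, 36, 537]), (array([416. , 162.5]), [402, 146, 30, 36, 508])]
```

View pics/z1.png

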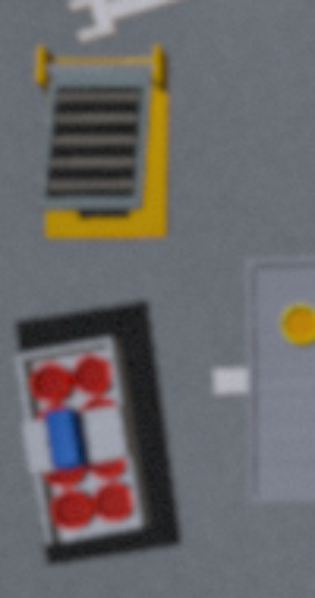

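View pics/z2.png

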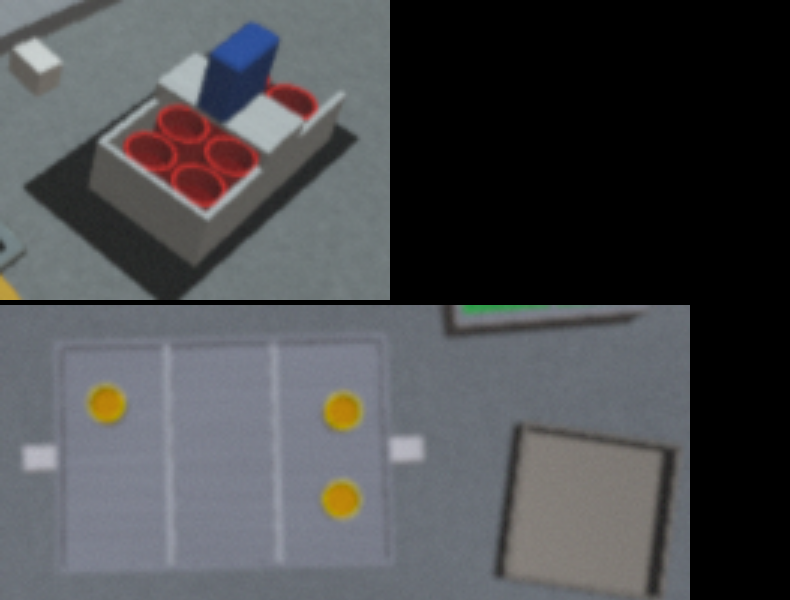

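```bash
python3 - <<'E'
from h import *
S=env.grab_frame('scene');T=env.grab_frame('top')
for n,q,p in(('yA',(349.1,242.4),(285.1,212.6)),('yB',(305.8,195.9),(363.7,215.1)),('yC',(331.4,188.6),(363.3,244.5)),('handle',(451.4,255.9),(210.3,248.9)),('treadle free L',(376,325),(204,176)),('free R',(350,296),(234.8,177)),('upright',(282,328),(240,129))):
    P,e=tri(T,p,S,q);print(n,P.round(4),'err',round(e,4))
def quad(n,ps,z):
    W=np.array([onz(T,*p,z)[:2] for p in ps]);c=W.mean(0)
    e=W[1]-W[0]+W[2]-W[3]; g=W[0]-W[3]+W[1]-W[2]
    print(n,c.round(4),'sizes',(np.linalg.norm(g)/2).round(3),(np.linalg.norm(e)/2).round(3),'yaw',np.degrees(np.arctan2(g[1],g[0])).round(1), np.degrees(np.arctan2(-e[0]*-1,-e[1])).round(1))
quad('pan',[(269,192.3),(378.7,190.3),(380.7,267.7),(270,269)],.038)
quad('tub',[(422.7,220),(475.7,227.7),(469,277.3),(415.7,271)],.05)
quad('mat',[(195.4,212.2),(237,206.2),(247.1,283),(204.9,288.4)],.004)
quad('blade',[(205.6,137),(236,137),(234.8,177),(204,176)],.05)
# handle top face: rectangle in the top view
h=cv2.cvtColor(T['color'],cv2.COLOR_BGR2HSV);m=cv2.inRange(h,np.array((100,120,40)),np.array((130,255,255)));m[:,:190]=0;m[:,230:]=0;m[:230]=0;m[270:]=0
print(cv2.minAreaRect(cv2.findNonZero(m)))
for z in (.054,.1):print(onz(T,210.3,248.9,z))
print('pedal base',[onz(T,u,v,.012)[:2].round(3) for u,v in((204.3,185.6),(243,185.2))])
E
```

```text
yA [0.5373 0.1057 0.0359] err 0.0001
yB [ 0.5352 -0.0902  0.0363] err 0.0
yC [ 0.4623 -0.0902  0.0358] err 0.0
handle [0.4408 0.2765 0.0942] err 0.0017
treadle free L [0.6223 0.3087 0.0559] err 0.0
free R [0.6219 0.234  0.0474] err 0.0022
upright [0.7475 0.2283 0.0351] err 0.0034
pan [0.4971 0.0065] sizes 0.191 0.273 yaw 2.3 2.2
tub [ 0.4558 -0.2895] sizes 0.124 0.129 yaw -8.0 -6.2
mat [0.4484 0.269 ] sizes 0.197 0.108 yaw 9.9 9.1
blade [0.6732 0.272 ] sizes 0.101 0.077 yaw 0.6 0.2
((210.2692413330078, 248.8461456298828), (17.454336166381836, 10.001924514770508), 78.69007110595703)
[0.4421955  0.28494357 0.054     ]
[0.44120373 0.27446677 0.1       ]
pedal base [array([0.605, 0.318]), array([0.608, 0.218])]
```

```bash
cat >> h.py <<'E'
def chain(wps):
    """wps: (x,y,z,yawdeg,tiltdeg about tool y). Prints row and row count for each, split where too long."""
    s=env.sense(); R=Ro.from_euler('xyz',s['orientation']); p=s['tool_pos']
    for w in wps:
        q=np.array(w[:3]); T=Ro.from_euler('xyz',[np.pi,0,np.radians(w[3])])*Ro.from_euler('y',np.radians(w[4] if len(w)>4 else 0))
        d=q-p; rv=(R.inv()*T).as_rotvec()
        n=int(np.ceil(max(np.linalg.norm(d)/.25,np.degrees(np.linalg.norm(rv))/50,1e-9)))
        for i in range(n):
            sh=R.inv().apply(d/n)/.25; tu=rv/n/(np.pi/2)
            k=max(np.linalg.norm(d)/n/.0417,np.degrees(np.linalg.norm(rv))/n/7.16)
            print(','.join('%g'%v for v in np.r_[sh,tu].round(3)+0.),'| rows %.1f'%k, '->',w if i==n-1 else '')
            R=R*Ro.from_rotvec(rv/n); p=p+d/n
E
python3 - <<'E'
from h import *
chain([(.4623,-.0902,.13,92),(.4623,-.0902,.029,92),(.4623,-.0902,.13,92),(.456,-.32,.13,92),(.456,-.32,.045,92)])
E
```

```text
0.571,-0.572,0.123,0,0,-0.291 | rows 4.9 -> 
0.765,-0.262,0.123,0,0,-0.291 | rows 4.9 -> 
0.802,0.102,0.123,0,0,-0.291 | rows 4.9 -> (0.4623, -0.0902, 0.13, 92)
0,0,0.404,0,0,0 | rows 2.4 -> (0.4623, -0.0902, 0.029, 92)
0,0,-0.404,0,0,0 | rows 2.4 -> (0.4623, -0.0902, 0.13, 92)
-0.918,-0.057,0,0,0,0 | rows 5.5 -> (0.456, -0.32, 0.13, 92)
0,0,0.34,0,0,0 | rows 2.0 -> (0.456, -0.32, 0.045, 92)
```

```bash
python3 -m jog '[0.571,-0.572,0.123,0,0,-0.291,0.571,-0.572,0.123,0,0,-0.291,0.571,-0.572,0.123,0,0,-0.291,0.571,-0.572,0.123,0,0,-0.291,0.571,-0.572,0.123,0,0,-0.291,0.571,-0.572,0.123,0,0,-0.291]' 0.62 15
python3 -m jog '[0.765,-0.262,0.123,0,0,-0.291,0.765,-0.262,0.123,0,0,-0.291,0.765,-0.262,0.123,0,0,-0.291,0.765,-0.262,0.123,0,0,-0.291,0.765,-0.262,0.123,0,0,-0.291,0.765,-0.262,0.123,0,0,-0.291]'
python3 -m jog '[0.802,0.102,0.123,0,0,-0.291,0.802,0.102,0.123,0,0,-0.291,0.802,0.102,0.123,0,0,-0.291,0.802,0.102,0.123,0,0,-0.291,0.802,0.102,0.123,0,0,-0.291,0.802,0.102,0.123,0,0,-0.291,0.802,0.102,0.123,0,0,-0.291]'
python3 - <<'E'
from h import *
chain([(.4623,-.0902,.029,92)])
T=env.grab_frame('top');print(blobs(T,(18,120,90),(32,255,255),roi=(260,180,390,280)))
E
```

```text
time: 0.8
tool_pos: [0.256, -0.4289, 0.1911]
orientation: [-3.14, -0.002, 0.702]
wrist_force: [0.6, -0.6, 0.3]
width: 0.0578
finger_force: 0.0
time: 1.3
tool_pos: [0.3601, -0.2563, 0.1605]
orientation: [-3.141, -0.002, 1.159]
wrist_force: [0.8, 0.8, -0.3]
width: 0.0541
finger_force: 0.0
time: 1.88
tool_pos: [0.4625, -0.0881, 0.1301]
orientation: [-3.141, -0.001, 1.611]
wrist_force: [-0.5, -0.5, -1.2]
width: 0.0542
finger_force: 0.0
-0.009,-0.001,0.404,0,-0.001,0.003 | rows 2.4 -> (0.4623, -0.0902, 0.029, 92)
[(array([285.2, 212.6]), [280, 207, 12, 12, 118])]
```

```bash
python3 -m jog '[-0.009,0,0.2,0,0,0,-0.009,0,0.3,0,0,0,-0.009,0,0.404,0,0,0,-0.009,0,0.404,0,0,0,-0.009,0,0.404,0,0,0]'
python3 -m jog '[0,0,0,0,0,0,0,0,0,0,0,0,0,0,0,0,0,0,0,0,0,0,0,0,0,0,0,0,0,0,0,0,0,0,0,0]' 0.2 15
python3 -m jog '[0,0,-0.404,0,0,0,0,0,-0.404,0,0,0,0,0,-0.404,0,0,0,0,0,-0.404,0,0,0]'
python3 -m jog '[-0.918,-0.057,0,0,0,0,-0.918,-0.057,0,0,0,0,-0.918,-0.057,0,0,0,0,-0.918,-0.057,0,0,0,0,-0.918,-0.057,0,0,0,0,-0.918,-0.057,0,0,0,0,-0.918,-0.057,0,0,0,0]'
python3 -m jog '[0,0,0.34,0,0,0,0,0,0.34,0,0,0,0,0,0.34,0,0,0,0,0,0.34,0,0,0]'
python3 -m jog '[0,0,0,0,0,0,0,0,0,0,0,0,0,0,0,0,0,0,0,0,0,0,0,0]' 0.62
python3 -m jog '[0,0,-0.34,0,0,0,0,0,-0.34,0,0,0,0,0,-0.34,0,0,0,0,0,-0.34,0,0,0]'
python3 - <<'E'
from h import *
T=env.grab_frame('top');print(blobs(T,(18,120,60),(32,255,255),8,roi=(260,180,490,290)))
chain([(.5352,-.0902,.13,92),(.5352,-.0902,.029,92),(.5352,-.0902,.13,92),(.456,-.285,.13,92),(.456,-.285,.045,92)])
E
```

```text
time: 2.35
tool_pos: [0.461, -0.0938, 0.0286]
orientation: [-3.14, -0.0, 1.605]
wrist_force: [-0.7, -0.3, 0.5]
width: 0.0536
finger_force: 0.0
time: 2.85
tool_pos: [0.4622, -0.0928, 0.0298]
orientation: [3.141, 0.001, 1.607]
wrist_force: [-2.1, -0.9, 5.0]
width: 0.0314
finger_force: 15.0
time: 3.18
tool_pos: [0.4646, -0.0927, 0.1347]
orientation: [3.135, 0.003, 1.607]
wrist_force: [0.3, -0.4, -0.8]
width: 0.0317
finger_force: 15.0
time: 3.77
tool_pos: [0.4538, -0.3281, 0.129]
orientation: [-3.14, 0.001, 1.6]
wrist_force: [-0.7, 0.2, 0.1]
width: 0.0316
finger_force: 15.0
time: 4.1
tool_pos: [0.4546, -0.3207, 0.0435]
orientation: [-3.138, -0.004, 1.608]
wrist_force: [0.0, -0.9, 0.2]
width: 0.0314
finger_force: 15.0
time: 4.43
tool_pos: [0.4569, -0.3229, 0.0471]
orientation: [3.14, 0.002, 1.607]
wrist_force: [0.4, 0.2, 0.2]
width: 0.0494
finger_force: 0.0
time: 4.77
tool_pos: [0.4579, -0.3234, 0.1342]
orientation: [3.137, 0.005, 1.607]
wrist_force: [-0.9, 0.4, -0.2]
width: 0.0539
finger_force: 0.0
[(array([285.2, 212.6]), [280, 207, 12, 12, 118]), (array([363.7, 215.2]), [358, 209, 12, 13, 121]), (array([455.6, 248.2]), [449, 242, 14, 13, 147])]
0.918,0.347,0.006,0.001,0.002,0.001 | rows 5.9 -> (0.5352, -0.0902, 0.13, 92)
0,0,0.404,0,0,0 | rows 2.4 -> (0.5352, -0.0902, 0.029, 92)
0,0,-0.404,0,0,0 | rows 2.4 -> (0.5352, -0.0902, 0.13, 92)
-0.768,-0.344,0,0,0,0 | rows 5.0 -> (0.456, -0.285, 0.13, 92)
0,0,0.34,0,0,0 | rows 2.0 -> (0.456, -0.285, 0.045, 92)
```

```bash
python3 -m jog '[0.918,0.347,0,0,0,0,0.918,0.347,0,0,0,0,0.918,0.347,0,0,0,0,0.918,0.347,0,0,0,0,0.918,0.347,0,0,0,0,0.918,0.347,0,0,0,0,0.918,0.347,0,0,0,0,0.918,0.347,0,0,0,0]'
python3 -m jog '[0,0,0.2,0,0,0,0,0,0.3,0,0,0,0,0,0.404,0,0,0,0,0,0.404,0,0,0,0,0,0.404,0,0,0]'
python3 -m jog '[0,0,0,0,0,0,0,0,0,0,0,0,0,0,0,0,0,0,0,0,0,0,0,0,0,0,0,0,0,0,0,0,0,0,0,0]' 0.2 15
python3 -m jog '[0,0,-0.404,0,0,0,0,0,-0.404,0,0,0,0,0,-0.404,0,0,0,0,0,-0.404,0,0,0]'
python3 -m jog '[-0.768,-0.344,0,0,0,0,-0.768,-0.344,0,0,0,0,-0.768,-0.344,0,0,0,0,-0.768,-0.344,0,0,0,0,-0.768,-0.344,0,0,0,0,-0.768,-0.344,0,0,0,0,-0.768,-0.344,0,0,0,0]'
python3 -m jog '[0,0,0.34,0,0,0,0,0,0.34,0,0,0,0,0,0.34,0,0,0,0,0,0.34,0,0,0]'
python3 -m jog '[0,0,0,0,0,0,0,0,0,0,0,0,0,0,0,0,0,0,0,0,0,0,0,0]' 0.62
python3 -m jog '[0,0,-0.34,0,0,0,0,0,-0.34,0,0,0,0,0,-0.34,0,0,0,0,0,-0.34,0,0,0]'
python3 - <<'E'
from h import *
T=env.grab_frame('top');S=env.grab_frame('scene');print(blobs(T,(18,120,60),(32,255,255),8,roi=(180,180,490,290)),blobs(S,(18,120,60),(32,255,255),8,roi=(270,180,420,270)))
chain([(.5373,.1057,.13,92),(.5373,.1057,.029,92),(.5373,.1057,.13,92),(.456,-.255,.13,92),(.456,-.255,.045,92)])
E
```

```text
time: 5.48
tool_pos: [0.5343, -0.0871, 0.1294]
orientation: [-3.14, -0.001, 1.612]
wrist_force: [-0.2, -1.1, 0.0]
width: 0.0539
finger_force: 0.0
time: 5.9
tool_pos: [0.5332, -0.0914, 0.0278]
orientation: [-3.139, -0.0, 1.605]
wrist_force: [-1.4, -0.2, 0.7]
width: 0.0536
finger_force: 0.0
time: 6.4
tool_pos: [0.5345, -0.09, 0.0295]
orientation: [3.141, 0.0, 1.607]
wrist_force: [0.2, -0.3, 1.3]
width: 0.0317
finger_force: 15.0
time: 6.73
tool_pos: [0.5371, -0.0899, 0.1352]
orientation: [3.134, 0.002, 1.607]
wrist_force: [-0.1, 0.5, -0.1]
width: 0.0317
finger_force: 15.0
time: 7.32
tool_pos: [0.4536, -0.2875, 0.1295]
orientation: [-3.14, 0.0, 1.602]
wrist_force: [0.4, 0.0, 0.2]
width: 0.0316
finger_force: 15.0
time: 7.65
tool_pos: [0.4546, -0.2825, 0.0438]
orientation: [-3.138, -0.004, 1.609]
wrist_force: [0.8, -0.0, 0.8]
width: 0.0314
finger_force: 15.0
time: 7.98
tool_pos: [0.4564, -0.2853, 0.047]
orientation: [3.14, 0.002, 1.607]
wrist_force: [0.4, 0.7, -0.8]
width: 0.0496
finger_force: 0.0
time: 8.32
tool_pos: [0.4573, -0.2858, 0.134]
orientation: [3.137, 0.004, 1.607]
wrist_force: [0.3, 0.5, 0.1]
width: 0.0535
finger_force: 0.0
[(array([222.5, 182.3]), [204, 180, 39, 6, 219]), (array([285.2, 212.6]), [280, 207, 12, 12, 119]), (array([441.5, 247.6]), [435, 242, 13, 12, 134]), (array([452.8, 248.2]), [451, 243, 4, 12, 38])] [(array([349.1, 242.3]), [342, 234, 15, 18, 229])]
0.775,0.192,0.001,0,0,0 | rows 4.8 -> 
0.775,0.191,0.001,0,0,0 | rows 4.8 -> (0.5373, 0.1057, 0.13, 92)
0,0,0.404,0,0,0 | rows 2.4 -> (0.5373, 0.1057, 0.029, 92)
0,0,-0.404,0,0,0 | rows 2.4 -> (0.5373, 0.1057, 0.13, 92)
-0.715,-0.188,0,0,0,0 | rows 4.4 -> 
-0.715,-0.188,0,0,0,0 | rows 4.4 -> (0.456, -0.255, 0.13, 92)
0,0,0.34,0,0,0 | rows 2.0 -> (0.456, -0.255, 0.045, 92)
```

```bash
python3 -m jog '[0.775,0.192,0,0,0,0,0.775,0.192,0,0,0,0,0.775,0.192,0,0,0,0,0.775,0.192,0,0,0,0,0.775,0.192,0,0,0,0,0.775,0.192,0,0,0,0]'
python3 -m jog '[0.775,0.192,0,0,0,0,0.775,0.192,0,0,0,0,0.775,0.192,0,0,0,0,0.775,0.192,0,0,0,0,0.775,0.192,0,0,0,0,0.775,0.192,0,0,0,0,0.775,0.192,0,0,0,0]'
python3 -m jog '[0,0,0.2,0,0,0,0,0,0.3,0,0,0,0,0,0.404,0,0,0,0,0,0.404,0,0,0,0,0,0.404,0,0,0]'
python3 -m jog '[0,0,0,0,0,0,0,0,0,0,0,0,0,0,0,0,0,0,0,0,0,0,0,0,0,0,0,0,0,0,0,0,0,0,0,0]' 0.2 15
python3 -m jog '[0,0,-0.404,0,0,0,0,0,-0.404,0,0,0,0,0,-0.404,0,0,0,0,0,-0.404,0,0,0]'
python3 -m jog '[-0.715,-0.188,0,0,0,0,-0.715,-0.188,0,0,0,0,-0.715,-0.188,0,0,0,0,-0.715,-0.188,0,0,0,0,-0.715,-0.188,0,0,0,0,-0.715,-0.188,0,0,0,0]'
python3 -m jog '[-0.715,-0.188,0,0,0,0,-0.715,-0.188,0,0,0,0,-0.715,-0.188,0,0,0,0,-0.715,-0.188,0,0,0,0,-0.715,-0.188,0,0,0,0,-0.715,-0.188,0,0,0,0,-0.715,-0.188,0,0,0,0]'
python3 -m jog '[0,0,0.34,0,0,0,0,0,0.34,0,0,0,0,0,0.34,0,0,0,0,0,0.34,0,0,0]'
python3 -m jog '[0,0,0,0,0,0,0,0,0,0,0,0,0,0,0,0,0,0,0,0,0,0,0,0]' 0.62
python3 -m jog '[0,0,-0.6,0,0,0,0,0,-0.6,0,0,0,0,0,-0.6,0,0,0,0,0,-0.6,0,0,0,0,0,-0.6,0,0,0]'
python3 - <<'E'
from h import *
T=env.grab_frame('top');S=env.grab_frame('scene');print(blobs(T,(18,120,60),(32,255,255),8,roi=(260,180,490,290)),blobs(S,(18,120,60),(32,255,255),8,roi=(270,180,420,270)))
for n,f in(('S',S),('T',T)):print(blobs(f,(105,150,40),(130,255,255),40))
E
```

```text
time: 8.92
tool_pos: [0.4968, -0.0816, 0.1297]
orientation: [-3.141, -0.003, 1.616]
wrist_force: [0.3, 0.3, 0.6]
width: 0.054
finger_force: 0.0
time: 9.5
tool_pos: [0.5365, 0.108, 0.1291]
orientation: [-3.14, -0.001, 1.611]
wrist_force: [0.6, -2.0, 0.1]
width: 0.054
finger_force: 0.0
time: 9.92
tool_pos: [0.5366, 0.1039, 0.0278]
orientation: [-3.139, 0.001, 1.605]
wrist_force: [-0.4, -0.2, -0.0]
width: 0.0541
finger_force: 0.0
time: 10.42
tool_pos: [0.5374, 0.1058, 0.0294]
orientation: [3.141, 0.0, 1.607]
wrist_force: [0.3, -0.4, 1.1]
width: 0.0315
finger_force: 15.0
time: 10.75
tool_pos: [0.5398, 0.1069, 0.1351]
orientation: [3.134, -0.0, 1.607]
wrist_force: [0.4, -0.4, 0.2]
width: 0.0316
finger_force: 15.0
time: 11.25
tool_pos: [0.4952, -0.0802, 0.1295]
orientation: [-3.14, 0.002, 1.599]
wrist_force: [0.6, 0.4, -0.2]
width: 0.0314
finger_force: 15.0
time: 11.83
tool_pos: [0.456, -0.2549, 0.1296]
orientation: [-3.141, -0.001, 1.605]
wrist_force: [0.6, 0.7, 0.3]
width: 0.0317
finger_force: 15.0
time: 12.17
tool_pos: [0.4556, -0.2522, 0.0441]
orientation: [-3.138, -0.003, 1.61]
wrist_force: [0.0, -0.7, 0.9]
width: 0.0314
finger_force: 15.0
time: 12.5
tool_pos: [0.4573, -0.2552, 0.047]
orientation: [3.139, 0.002, 1.607]
wrist_force: [-0.3, -0.6, 0.6]
width: 0.0494
finger_force: 0.0
time: 12.92
tool_pos: [0.4592, -0.2559, 0.2024]
orientation: [3.133, 0.006, 1.607]
wrist_force: [1.1, 0.3, 0.6]
width: 0.0538
finger_force: 0.0
[(array([431.6, 247.9]), [423, 242, 18, 13, 192]), (array([445.9, 248. ]), [445, 243, 3, 11, 31])] []
[(array([596.5,  35.8]), [546, 7, 94, 61, 4578]), (array([368.8,  74.5]), [358, 71, 21, 9, 57]), (array([451.5, 255.7]), [441, 248, 22, 17, 210])]
[(array([210.3, 248.9]), [205, 241, 12, 17, 153])]
```

```bash
python3 - <<'E'
from h import *
chain([(.47,0,.19,135),(.44,.274,.17,190.5),(.44,.274,.066,190.5)])
E
```

```text
0.509,0.044,0.013,0,0.001,-0.239 | rows 3.1 -> 
0.457,0.228,0.014,0,0.001,-0.239 | rows 3.1 -> (0.47, 0, 0.19, 135)
0.43,0.345,0.04,0,0,-0.308 | rows 3.9 -> 
0.22,0.506,0.04,0,0,-0.308 | rows 3.9 -> (0.44, 0.274, 0.17, 190.5)
0,0,0.416,0,0,0 | rows 2.5 -> (0.44, 0.274, 0.066, 190.5)
```

```bash
python3 -m jog '[0.509,0.044,0.013,0,0,-0.239,0.509,0.044,0.013,0,0,-0.239,0.509,0.044,0.013,0,0,-0.239,0.509,0.044,0.013,0,0,-0.239]' 0.75 45
python3 -m jog '[0.457,0.228,0.014,0,0,-0.239,0.457,0.228,0.014,0,0,-0.239,0.457,0.228,0.014,0,0,-0.239,0.457,0.228,0.014,0,0,-0.239]'
python3 -m jog '[0.43,0.345,0.04,0,0,-0.308,0.43,0.345,0.04,0,0,-0.308,0.43,0.345,0.04,0,0,-0.308,0.43,0.345,0.04,0,0,-0.308,0.43,0.345,0.04,0,0,-0.308]'
python3 -m jog '[0.22,0.506,0.04,0,0,-0.308,0.22,0.506,0.04,0,0,-0.308,0.22,0.506,0.04,0,0,-0.308,0.22,0.506,0.04,0,0,-0.308,0.22,0.506,0.04,0,0,-0.308,0.22,0.506,0.04,0,0,-0.308,0.22,0.506,0.04,0,0,-0.308]'
python3 - <<'E'
from h import *
T=env.grab_frame('top');S=env.grab_frame('scene')
for n,f in(('S',S),('T',T)):print(blobs(f,(105,150,40),(130,255,255),20))
chain([(.44,.274,.066,190.5)])
cv2.imwrite('pics/g1.png',cv2.resize(S['color'][180:360,340:540],None,fx=3,fy=3))
E
```

```text
time: 13.35
tool_pos: [0.4627, -0.1191, 0.1913]
orientation: [-3.141, -0.002, 1.999]
wrist_force: [1.1, 0.6, -0.4]
width: 0.0645
finger_force: 0.0
time: 13.68
tool_pos: [0.4685, 0.0082, 0.188]
orientation: [3.141, -0.002, 2.374]
wrist_force: [0.6, 0.4, 0.1]
width: 0.0656
finger_force: 0.0
time: 14.1
tool_pos: [0.4523, 0.1413, 0.1777]
orientation: [3.141, -0.002, 2.854]
wrist_force: [0.8, -0.4, -0.2]
width: 0.0651
finger_force: 0.0
time: 14.68
tool_pos: [0.4393, 0.2726, 0.1678]
orientation: [-3.141, -0.001, -2.963]
wrist_force: [0.3, -1.4, 0.2]
width: 0.065
finger_force: 0.0
[(array([598.9,  37.1]), [548, 7, 92, 61, 4310]), (array([369.1,  74.5]), [359, 71, 20, 9, 52]), (array([451.6, 255.8]), [441, 248, 22, 16, 212])]
[]
-0.003,0.006,0.409,-0.001,0,-0.003 | rows 2.5 -> (0.44, 0.274, 0.066, 190.5)
```

View pics/g1.png

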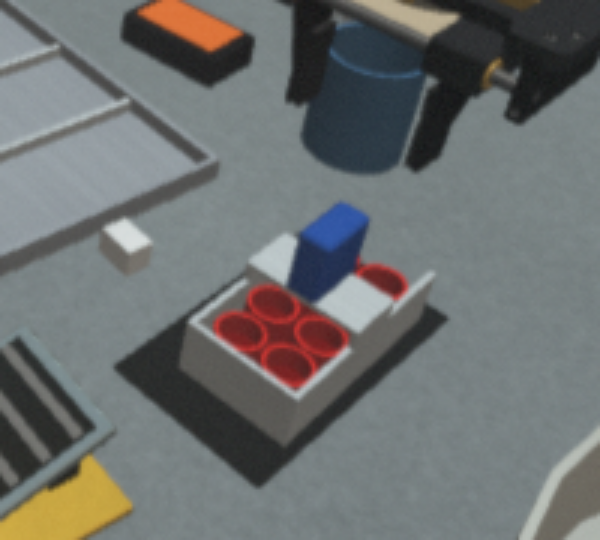

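The open fingers straddle the handle from above, with the shaker still in its place. Next I go down, grip and lift it level.

```bash
python3 -m jog '[0,0.006,0.2,0,0,0,0,0.006,0.3,0,0,0,0,0.006,0.409,0,0,0,0,0.006,0.409,0,0,0,0,0.006,0.409,0,0,0]'
python3 -m jog '[0,0,0,0,0,0,0,0,0,0,0,0,0,0,0,0,0,0,0,0,0,0,0,0,0,0,0,0,0,0,0,0,0,0,0,0,0,0,0,0,0,0]' 0 45
python3 -c "
from h import *
s=env.sense();print(s['tool_pos'],s['orientation'],s['width'])
T=env.grab_frame('top');print(blobs(T,(105,150,40),(130,255,255),10))"
python3 -m jog '[0,0,-0.05,0,0,0,0,0,-0.1,0,0,0,0,0,-0.2,0,0,0,0,0,-0.3,0,0,0,0,0,-0.4,0,0,0,0,0,-0.5,0,0,0,0,0,-0.5,0,0,0,0,0,-0.5,0,0,0]'
python3 - <<'E'
from h import *
S=env.grab_frame('scene');T=env.grab_frame('top')
a=cv2.resize(S['color'][160:360,340:540],None,fx=2,fy=2);b=cv2.resize(T['color'][190:300,170:400],None,fx=1.7,fy=1.7)
m=np.zeros((400,800,3),np.uint8);m[:,:400]=a;m[:b.shape[0],405:405+b.shape[1]]=b;cv2.imwrite('pics/g2.png',m)
chain([(.5,.1,.2,182)])
E
```

```text
time: 15.2
tool_pos: [0.4384, 0.2747, 0.0661]
orientation: [-3.141, -0.002, -2.96]
wrist_force: [0.3, 0.4, 1.0]
width: 0.0651
finger_force: 0.0
time: 15.78
tool_pos: [0.4386, 0.2759, 0.0665]
orientation: [-3.142, 0.0, -2.958]
wrist_force: [0.3, 0.4, 0.0]
width: 0.0265
finger_force: 0.0
[0.43863637 0.2758978  0.06645242] [-3.14150131e+00  2.71589461e-04 -2.95769236e+00] 0.02646237830477422
[]
time: 16.5
tool_pos: [0.4391, 0.2764, 0.1931]
orientation: [3.142, 0.003, -2.958]
wrist_force: [0.1, 0.0, -3.8]
width: 0.0216
finger_force: 44.8
-0.115,-0.735,-0.036,-0.001,0,0.095 | rows 4.5 -> (0.5, 0.1, 0.2, 182)
```

View pics/g2.png

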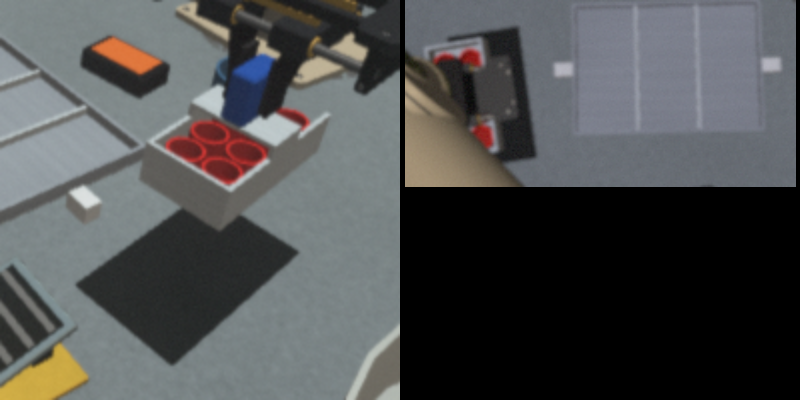

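```bash
cat >> h.py <<'E'
def pour(bay,tilt,x=0.,z=.056,yaw=182.2):
    """TCP waypoint with the spout edge at pan coordinates (x, 89 mm*bay), height z"""
    a=np.radians(2.2); c=np.array([.497,.0065]); sp=np.array([*(c+np.array([[np.cos(a),-np.sin(a)],[np.sin(a),np.cos(a)]])@np.array([x,.089*bay])),z])
    T=Ro.from_euler('xyz',[np.pi,0,np.radians(yaw)])*Ro.from_euler('y',np.radians(-tilt))
    return (*(sp-T.apply([.073,0,.0625])).round(4),yaw,-tilt)
def see(name,box=(250,150,440,290),k=3):
    S=env.grab_frame('scene'); x0,y0,x1,y1=box
    cv2.imwrite('pics/%s.png'%name,cv2.resize(S['color'][y0:y1,x0:x1],None,fx=k,fy=k))
    print('S red',[(c.tolist(),st[4]) for c,st in blobs(S,(0,120,50),(8,255,255),15,roi=(260,170,500,330))])
E
python3 - <<'E'
from h import *
chain([(.5,.2,.21,186),pour(1,0,x=.01,z=.1),pour(1,6,x=.01,z=.075),pour(1,12,x=.01),pour(1,14,x=.01)])
E
```

```text
-0.188,-0.342,-0.077,-0.001,0,0.05 | rows 2.4 -> (0.5, 0.2, 0.21, 186)
-0.262,-0.435,0.19,0,0,0.042 | rows 3.3 -> (np.float64(0.5765), np.float64(0.0986), np.float64(0.1625), 182.2, 0)
0.028,0,0.071,0,-0.067,0 | rows 0.8 -> (np.float64(0.5696), np.float64(0.0984), np.float64(0.1448), 182.2, -6)
0.036,0,0.047,0,-0.067,0 | rows 0.8 -> (np.float64(0.5619), np.float64(0.0981), np.float64(0.1323), 182.2, -12)
0.009,0,-0.01,0,-0.022,0 | rows 0.3 -> (np.float64(0.5592), np.float64(0.098), np.float64(0.1343), 182.2, -14)
```

```bash
python3 - <<'E'
from h import *
s=env.sense();p=s['tool_pos']
chain([(*p,190.5,12),pour(1,-12,x=.01,z=.12),pour(1,-12,x=.01,z=.07),pour(1,0,x=.01,z=.07),pour(1,6,x=.01,z=.063),pour(1,12,x=.01)])
E
```

```text
0,0,0,-0.001,0.133,0 | rows 1.7 -> (np.float64(0.4381861127456392), np.float64(0.27544871713905045), np.float64(0.1908239838252282), 190.5, 12)
-0.471,-0.803,0.001,-0.019,0,0.09 | rows 5.6 -> (np.float64(0.5879), np.float64(0.0991), np.float64(0.166), 182.2, 12)
-0.042,0,0.196,0,0,0 | rows 1.2 -> (np.float64(0.5879), np.float64(0.0991), np.float64(0.116), 182.2, 12)
0.058,0,-0.055,0,-0.133,0 | rows 1.7 -> (np.float64(0.5765), np.float64(0.0986), np.float64(0.1325), 182.2, 0)
0.028,0,-0.001,0,-0.067,0 | rows 0.8 -> (np.float64(0.5696), np.float64(0.0984), np.float64(0.1328), 182.2, -6)
0.031,0,-0.001,0,-0.067,0 | rows 0.8 -> (np.float64(0.5619), np.float64(0.0981), np.float64(0.1323), 182.2, -12)
```

```bash
python3 -m jog '[0,0,0,0,0.02,0,0,0,0,0,0.05,0,0,0,0,0,0.09,0,0,0,0,0,0.12,0,0,0,0,0,0.133,0,0,0,0,0,0.133,0,0,0,0,0,0.133,0]'
python3 -m jog '[-0.012,-0.02,0,0,0,0.002,-0.035,-0.06,0,0,0,0.006,-0.07,-0.12,0,0,0,0.012,-0.118,-0.2,0,0,0,0.02,-0.165,-0.28,0,0,0,0.03,-0.2,-0.34,0,-0.005,0,0.037,-0.223,-0.38,0,-0.01,0,0.042,-0.235,-0.4,0,-0.01,0,0.045]'
python3 - <<'E'
from h import *
see('p0')
chain([pour(1,-12,x=.01,z=.12),pour(1,-12,x=.01,z=.07),pour(1,0,x=.01,z=.07)])
E
```

```text
time: 17.18
tool_pos: [0.4381, 0.2762, 0.1906]
orientation: [3.141, -0.209, -2.957]
wrist_force: [0.4, -0.3, -2.9]
width: 0.0214
finger_force: 44.8
time: 17.85
tool_pos: [0.5152, 0.185, 0.1784]
orientation: [3.141, -0.209, -3.035]
wrist_force: [-0.6, 0.9, -3.9]
width: 0.0217
finger_force: 44.8
S red [([412.8, 204.8], 166), ([373.0, 227.4], 703)]
-0.258,-0.374,-0.004,-0.009,0,0.043 | rows 2.7 -> (np.float64(0.5879), np.float64(0.0991), np.float64(0.166), 182.2, 12)
-0.042,0,0.196,0,0,0 | rows 1.2 -> (np.float64(0.5879), np.float64(0.0991), np.float64(0.116), 182.2, 12)
0.058,0,-0.055,0,-0.133,0 | rows 1.7 -> (np.float64(0.5765), np.float64(0.0986), np.float64(0.1325), 182.2, 0)
```

```bash
python3 -m jog '[-0.013,-0.02,0,0,0,0.002,-0.039,-0.056,0,0,0,0.006,-0.08,-0.11,0,0,0,0.012,-0.13,-0.19,0,0,0,0.02,-0.18,-0.26,0,0,0,0.03,-0.22,-0.32,0,-0.005,0,0.037,-0.245,-0.355,0,-0.009,0,0.04,-0.258,-0.374,0,-0.009,0,0.043]'
python3 -m jog '[-0.005,0,0.02,0,0,0,-0.015,0,0.06,0,0,0,-0.025,0,0.11,0,0,0,-0.035,0,0.16,0,0,0,-0.042,0,0.196,0,0,0,-0.042,0,0.196,0,0,0]'
python3 -m jog '[0.01,0,-0.01,0,-0.02,0,0.02,0,-0.02,0,-0.047,0,0.033,0,-0.031,0,-0.076,0,0.045,0,-0.042,0,-0.104,0,0.053,0,-0.05,0,-0.121,0,0.058,0,-0.055,0,-0.133,0,0.058,0,-0.055,0,-0.133,0]'
python3 - <<'E'
from h import *
see('p1',box=(250,140,490,310))
chain([pour(1,6,x=.01,z=.063),pour(1,12,x=.01),pour(1,16,x=.01),pour(1,0,x=.01)])
E
```

```text
time: 18.57
tool_pos: [0.5879, 0.0994, 0.1649]
orientation: [3.141, -0.21, -3.103]
wrist_force: [-1.1, -0.2, -3.2]
width: 0.0216
finger_force: 44.8
time: 19.07
tool_pos: [0.585, 0.1022, 0.1127]
orientation: [-3.141, -0.213, -3.098]
wrist_force: [-0.3, -0.2, -3.2]
width: 0.0216
finger_force: 44.8
time: 19.65
tool_pos: [0.5748, 0.102, 0.1327]
orientation: [-3.141, 0.001, -3.098]
wrist_force: [-0.4, 0.8, -2.6]
width: 0.0218
finger_force: 44.8
S red [([353.7, 214.6], 168), ([315.0, 228.3], 516)]
0.022,-0.012,-0.001,0,-0.067,0.003 | rows 0.8 -> (np.float64(0.5696), np.float64(0.0984), np.float64(0.1328), 182.2, -6)
0.031,0,-0.001,0,-0.067,0 | rows 0.8 -> (np.float64(0.5619), np.float64(0.0981), np.float64(0.1323), 182.2, -12)
0.018,0,-0.02,0,-0.044,0 | rows 0.6 -> (np.float64(0.5565), np.float64(0.0979), np.float64(0.1362), 182.2, -16)
-0.057,0,0.09,0,0.178,0 | rows 2.2 -> (np.float64(0.5765), np.float64(0.0986), np.float64(0.1185), 182.2, 0)
```

View pics/p1.png

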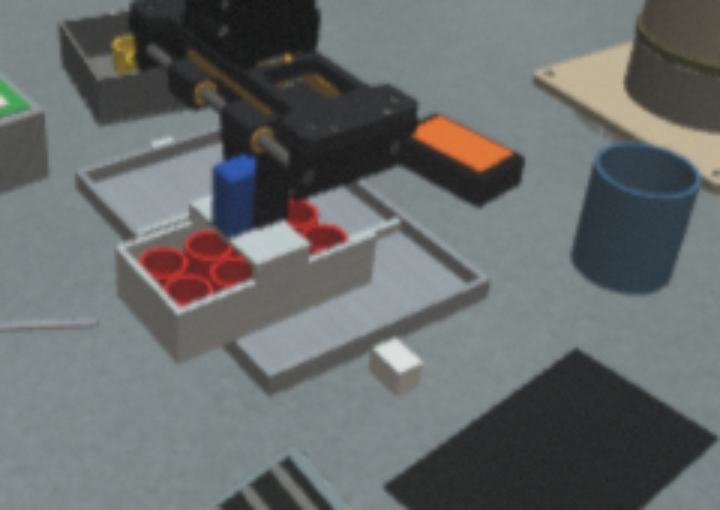

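The shaker is level over the near bay, with two caps showing ahead of the strap at crop (305,212) and (325,238). I tip it slowly.

```bash
python3 -m jog '[0.01,-0.012,0,0,-0.03,0,0.022,-0.012,0,0,-0.067,0,0.037,-0.012,0,0,-0.1,0,0.053,-0.012,-0.002,0,-0.133,0,0.053,-0.012,-0.002,0,-0.133,0,0.053,-0.012,-0.002,0,-0.133,0]'
python3 - <<'E'
from h import *
see('p2',box=(250,140,490,310))
chain([pour(1,14,x=.01),pour(1,17,x=.01),pour(1,20,x=.01)])
E
```

```text
time: 20.2
tool_pos: [0.5619, 0.0977, 0.1326]
orientation: [-3.141, 0.207, -3.099]
wrist_force: [0.2, -0.1, -3.0]
width: 0.0218
finger_force: 44.8
S red [([357.2, 216.8], 83), ([319.2, 221.6], 425)]
0.012,0.001,-0.009,0.001,-0.023,0.002 | rows 0.3 -> (np.float64(0.5592), np.float64(0.098), np.float64(0.1343), 182.2, -14)
0.013,0,-0.015,0,-0.033,0 | rows 0.4 -> (np.float64(0.5551), np.float64(0.0978), np.float64(0.1371), 182.2, -17)
0.013,0,-0.015,0,-0.033,0 | rows 0.4 -> (np.float64(0.5508), np.float64(0.0976), np.float64(0.1397), 182.2, -20)
```

View pics/p2.png

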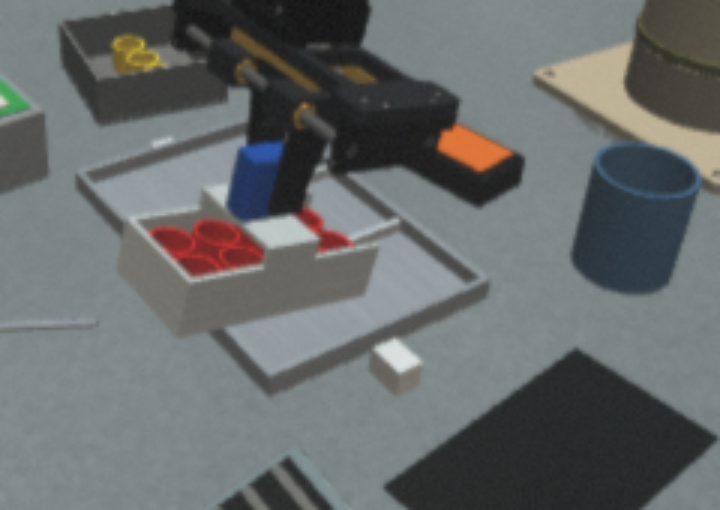

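```bash
python3 -m jog '[0.012,0,-0.009,0,-0.023,0,0.012,0,-0.009,0,-0.023,0,0.012,0,-0.009,0,-0.023,0,0.012,0,-0.009,0,-0.023,0]' | grep wrist; python3 -c "
from h import *
see('p3a',(250,140,490,310))"
python3 -m jog '[0.009,0,-0.01,0,-0.022,0,0.009,0,-0.01,0,-0.022,0,0.009,0,-0.01,0,-0.022,0,0.009,0,-0.01,0,-0.022,0]'| grep wrist; python3 -c "
from h import *
see('p3b',(250,140,490,310))
s=env.sense();print(s['tool_pos'],s['orientation']);chain([pour(1,18,x=.01),pour(1,20,x=.01)])"

```

```text
wrist_force: [-0.2, 0.9, -3.3]
S red [([358.5, 216.5], 83), ([320.9, 220.1], 403)]
wrist_force: [-0.3, 0.3, -4.0]
S red [([359.9, 215.9], 82), ([322.3, 218.1], 382)]
[0.55627623 0.09779923 0.13604653] [ 3.140927    0.27886602 -3.09953164]
0.008,0,-0.01,0.001,-0.022,0.002 | rows 0.3 -> (np.float64(0.5537), np.float64(0.0977), np.float64(0.138), 182.2, -18)
0.009,0,-0.01,0,-0.022,0 | rows 0.3 -> (np.float64(0.5508), np.float64(0.0976), np.float64(0.1397), 182.2, -20)
```

```bash
python3 -m jog '[0.008,0,-0.01,0,-0.022,0,0.008,0,-0.01,0,-0.022,0,0.008,0,-0.01,0,-0.022,0,0.008,0,-0.01,0,-0.022,0]' | grep wrist; python3 -c "
from h import *
see('p4a',(250,140,490,310))"
python3 -m jog '[0.009,0,-0.01,0,-0.022,0,0.009,0,-0.01,0,-0.022,0,0.009,0,-0.01,0,-0.022,0,0.009,0,-0.01,0,-0.022,0]'| grep wrist; python3 -c "
from h import *
see('p4b',(250,140,490,310))
chain([pour(1,21,x=.01),pour(1,22,x=.01)])"

```

```text
wrist_force: [0.7, -0.0, -3.0]
S red [([323.8, 216.2], 365), ([361.5, 215.2], 94)]
wrist_force: [0.5, 0.2, -3.0]
S red [([326.5, 214.7], 310), ([362.6, 218.6], 16), ([374.5, 236.1], 99)]
0.004,0,-0.005,0.001,-0.012,0.002 | rows 0.2 -> (np.float64(0.5493), np.float64(0.0976), np.float64(0.1405), 182.2, -21)
0.004,0,-0.005,0,-0.011,0 | rows 0.1 -> (np.float64(0.5478), np.float64(0.0975), np.float64(0.1413), 182.2, -22)
```

View pics/p4b.png

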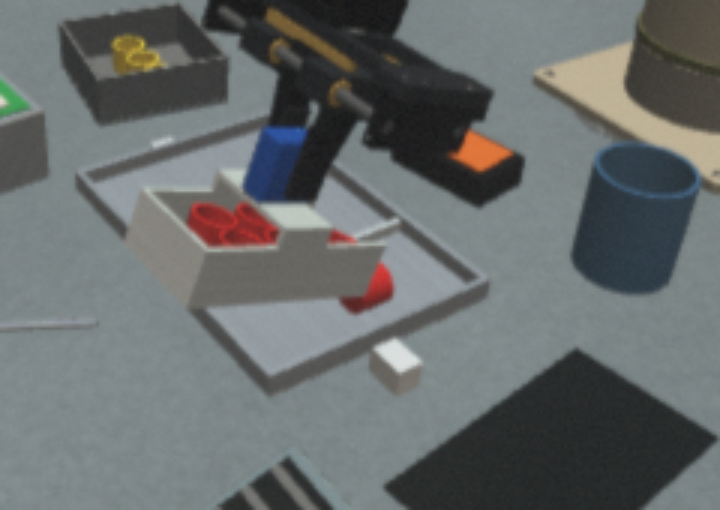

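```bash
python3 -m jog '[-0.03,0,0.036,0,0.078,0,-0.03,0,0.036,0,0.078,0,-0.03,0,0.036,0,0.078,0,-0.03,0,0.036,0,0.078,0]' | grep -E 'wrist|pos'; python3 -c "
from h import *
see('p5',(250,140,490,310))
s=env.sense();print(s['orientation'])
f=env.grab_frame('top');print(blobs(f,(0,120,50),(8,255,255),8,roi=(230,150,390,300)))
cv2.imwrite('pics/p5t.png',f['color'])"

```

```text
tool_pos: [0.5608, 0.0989, 0.1333]
wrist_force: [-0.2, -0.5, -3.4]
S red [([360.4, 216.4], 140), ([324.7, 221.8], 286), ([375.0, 235.8], 104)]
[ 3.14014892  0.22670557 -3.09858898]
[(array([291.5, 184.8]), [288, 183, 8, 5, 17])]
```

View pics/p5.png

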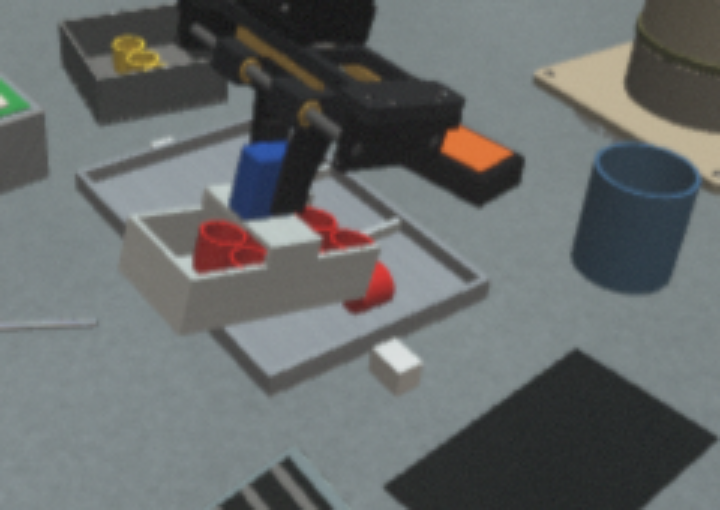

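```bash
python3 -c "
from h import *
chain([pour(1,-8,x=.01,z=.075),pour(0,-8,x=.01,z=.085),pour(0,0,x=.01,z=.07)])"
```

```text
-0.088,-0.003,0.049,0,0.233,0.003 | rows 2.9 -> (np.float64(0.5845), np.float64(0.0989), np.float64(0.1267), 182.2, 8)
0.006,-0.356,-0.04,0,0,0 | rows 2.1 -> (np.float64(0.5879), np.float64(0.01), np.float64(0.1367), 182.2, 8)
0.029,0,0.021,0,-0.089,0 | rows 1.1 -> (np.float64(0.5799), np.float64(0.0097), np.float64(0.1325), 182.2, 0)
```

```bash
python3 -m jog '[-0.02,0,0.01,0,0.05,0,-0.044,0,0.02,0,0.116,0,-0.066,0,0.035,0,0.175,0,-0.088,0,0.045,0,0.233,0,-0.088,0,0.045,0,0.233,0]'|grep pos
python3 -m jog '[0,-0.02,-0.02,0,0,0,0.002,-0.06,-0.03,0,0,0,0.003,-0.12,-0.04,0,0,0,0.004,-0.19,-0.04,0,0,0,0.006,-0.25,-0.04,0,0,0,0.006,-0.31,-0.04,0,0,0,0.006,-0.345,-0.04,0,0,0,0.006,-0.356,-0.04,0,0,0]'|grep pos
python3 -c "
from h import *
see('p6',(250,140,490,310))
f=env.grab_frame('top');print(blobs(f,(0,120,50),(8,255,255),8,roi=(250,150,390,300)))
cv2.imwrite('pics/p6t.png',f['color'])
chain([pour(0,0,x=.01,z=.07),pour(0,12,x=.01)])"
```

```text
tool_pos: [0.5861, 0.0983, 0.1255]
tool_pos: [0.5882, 0.0071, 0.1379]
S red [([326.2, 186.8], 191), ([294.7, 202.1], 171), ([368.1, 227.0], 511)]
[(array([318.5, 202.2]), [312, 196, 14, 13, 106]), (array([329.9, 218.2]), [327, 212, 7, 12, 38]), (array([290.6, 234.2]), [278, 229, 27, 12, 257])]
0.03,0.002,0.025,0,-0.089,0.002 | rows 1.1 -> (np.float64(0.5799), np.float64(0.0097), np.float64(0.1325), 182.2, 0)
0.058,0,0.001,0,-0.133,0 | rows 1.7 -> (np.float64(0.5654), np.float64(0.0091), np.float64(0.1323), 182.2, -12)
```

View pics/p6.png

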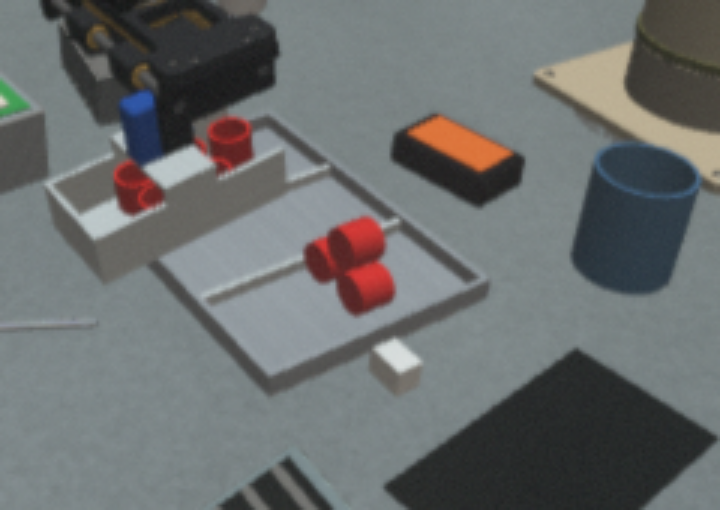

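```bash
python3 - <<'E'
from h import *
f=cv2.imread('pics/p6t.png')
S=env.grab_frame('scene');T=env.grab_frame('top')
for n,p in(('A',(371.7,236)),('B',(357,226)),('C',(369,220))):
    for z in(.04,.065):print(n,z,onz(S,*p,z).round(3),'top px',proj(T,onz(S,*p,z)).round(0))
b=cv2.resize(T['color'][180:290,250:400],None,fx=4,fy=4)
c=cv2.resize(S['color'][170:260,260:420],None,fx=4,fy=4)
m=np.zeros((600,800,3),np.uint8);m[:b.shape[0]*300//440,:409]=cv2.resize(b,(409,300));m[300:660,:533]=cv2.resize(c,(533,300));cv2.imwrite('pics/p6b.png',m)
E
```

```text
A 0.04 [0.487 0.115 0.04 ] top px [281. 232.]
A 0.065 [0.507 0.138 0.065] top px [270. 223.]
B 0.04 [0.495 0.072 0.04 ] top px [298. 230.]
B 0.065 [0.515 0.098 0.065] top px [287. 221.]
C 0.04 [0.459 0.067 0.04 ] top px [300. 244.]
C 0.065 [0.481 0.093 0.065] top px [289. 235.]
```

View pics/p6b.png

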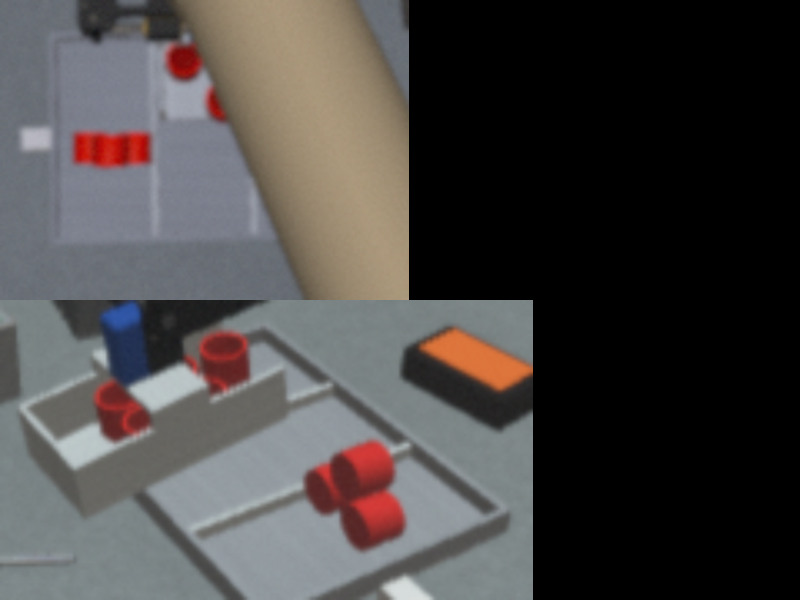

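```bash
python3 -m jog '[0.015,0,0.012,0,-0.04,0,0.03,0,0.025,0,-0.089,0,0.05,0,0.025,0,-0.13,0,0.07,0,0.025,0,-0.18,0,0.088,0,0.026,0,-0.222,0,0.088,0,0.026,0,-0.222,0]'|grep pos
python3 -c "
from h import *
see('p7',(250,140,490,310))
chain([pour(0,17,x=.01),pour(0,20,x=.01),pour(0,13,x=.01)])"
```

```text
tool_pos: [0.5625, 0.0103, 0.1332]
S red [([333.3, 193.1], 99), ([302.3, 198.7], 211), ([367.9, 227.2], 536)]
0.018,-0.002,-0.016,0,-0.057,0.004 | rows 0.7 -> (np.float64(0.5585), np.float64(0.0089), np.float64(0.1371), 182.2, -17)
0.013,0,-0.015,0,-0.033,0 | rows 0.4 -> (np.float64(0.5542), np.float64(0.0087), np.float64(0.1397), 182.2, -20)
-0.028,0,0.037,0,0.078,0 | rows 1.0 -> (np.float64(0.564), np.float64(0.0091), np.float64(0.1333), 182.2, -13)
```

```bash
python3 -m jog '[0.018,0,-0.016,0,-0.057,0,0.031,0,-0.031,0,-0.09,0,0.031,0,-0.031,0,-0.09,0,0.031,0,-0.031,0,-0.09,0]'|grep pos
python3 -c "
from h import *
see('p8',(250,140,490,310))
f=env.grab_frame('top');print(blobs(f,(0,120,50),(8,255,255),8,roi=(250,150,390,300)))"
python3 -m jog '[0,0,0,0,0,0,0,0,0,0,0,0]'|grep pos
python3 -c "
from h import *
see('p8b',(250,140,490,310))
f=env.grab_frame('top');print(blobs(f,(0,120,50),(8,255,255),8,roi=(250,150,390,300)))"
```

```text
tool_pos: [0.5565, 0.0088, 0.1408]
S red [([307.0, 192.5], 131), ([350.6, 204.6], 21), ([367.8, 227.2], 530)]
[(array([283.9, 234.7]), [278, 229, 13, 12, 113])]
tool_pos: [0.557, 0.0095, 0.1405]
S red [([309.9, 193.6], 74), ([338.3, 195.2], 65), ([350.5, 204.4], 15), ([368.1, 227.1], 521)]
[(array([284. , 234.9]), [278, 230, 13, 11, 110])]
```

```bash
python3 -m jog '[-0.028,0,0.037,0,0.078,0,-0.028,0,0.037,0,0.078,0,-0.028,0,0.037,0,0.078,0]'|grep pos
python3 -c "
from h import *
see('p9',(250,140,490,310))
f=env.grab_frame('top');print(blobs(f,(0,120,50),(8,255,255),8,roi=(250,150,390,300)))"
```

```text
tool_pos: [0.5674, 0.0093, 0.1334]
S red [([361.8, 219.5], 818)]
[(array([286.5, 234.4]), [278, 229, 19, 12, 178])]
```

View pics/p9.png

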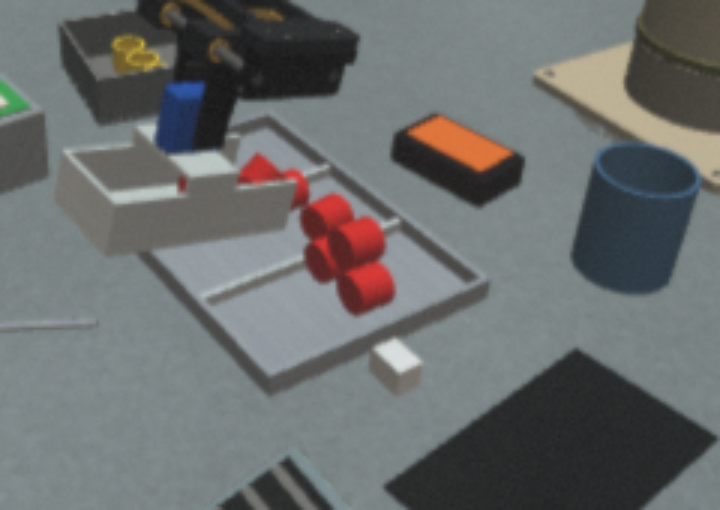

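```bash
python3 -c "
from h import *
chain([pour(0,-8,x=.01,z=.085),pour(-1,-8,x=.01,z=.095),pour(-1,12,x=.01)])"
```

```text
-0.087,-0.005,0.008,0.002,0.234,0.003 | rows 2.9 -> (np.float64(0.5879), np.float64(0.01), np.float64(0.1367), 182.2, 8)
0.006,-0.356,-0.04,0,0,0 | rows 2.1 -> (np.float64(0.5913), np.float64(-0.0789), np.float64(0.1467), 182.2, 8)
0.081,0,0.07,0,-0.222,0 | rows 2.8 -> (np.float64(0.5688), np.float64(-0.0798), np.float64(0.1323), 182.2, -12)
```

```bash
python3 -m jog '[-0.02,0,0,0,0.05,0,-0.044,0,0,0,0.116,0,-0.066,0,0.004,0,0.175,0,-0.087,0,0.008,0,0.233,0,-0.087,0,0.008,0,0.233,0]'|grep pos
python3 -m jog '[0,-0.02,-0.02,0,0,0,0.002,-0.06,-0.03,0,0,0,0.003,-0.12,-0.04,0,0,0,0.004,-0.19,-0.04,0,0,0,0.006,-0.25,-0.04,0,0,0,0.006,-0.31,-0.04,0,0,0,0.006,-0.345,-0.04,0,0,0,0.006,-0.356,-0.04,0,0,0]'|grep pos
python3 - <<'E'
from h import *
S=env.grab_frame('scene');T=env.grab_frame('top')
m=np.zeros((600,760,3),np.uint8);m[:330,:450]=cv2.resize(T['color'][180:290,250:400],(450,330));m[330:,:480]=cv2.resize(S['color'][170:260,260:420],(480,270));cv2.imwrite('pics/p10.png',m)
chain([pour(-1,12,x=.01)])
E
```

```text
tool_pos: [0.5889, 0.0106, 0.1354]
tool_pos: [0.5911, -0.0816, 0.1472]
0.081,0.001,0.071,0,-0.221,0.002 | rows 2.8 -> (np.float64(0.5688), np.float64(-0.0798), np.float64(0.1323), 182.2, -12)
```

View pics/p10.png

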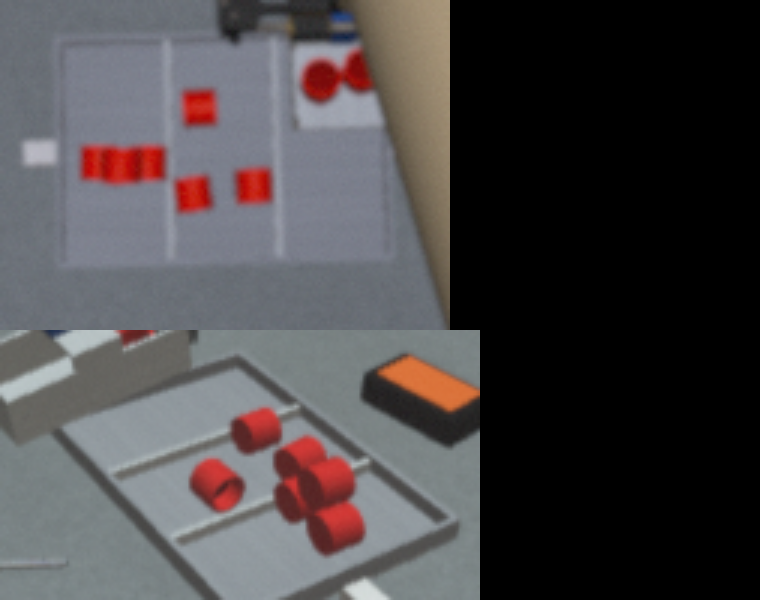

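Now the shaker holds only two caps, at picture (320,78) and (360,70). Bay 0 has three lying singly at (200,107), (193,194) and (254,186). Bay + has three with one stacked on the other two, around (122,163). The last two go into bay −.

```bash
python3 -m jog '[0.015,0,0.02,0,-0.04,0,0.03,0,0.04,0,-0.089,0,0.05,0,0.055,0,-0.13,0,0.065,0,0.065,0,-0.18,0,0.081,0,0.071,0,-0.222,0,0.081,0,0.071,0,-0.222,0]'|grep pos
python3 -c "
from h import *
chain([pour(-1,21,x=.01)])"
python3 -m jog '[0.015,0,-0.013,0,-0.045,0,0.031,0,-0.031,0,-0.09,0,0.035,0,-0.037,0,-0.1,0,0.035,0,-0.037,0,-0.1,0,0.035,0,-0.037,0,-0.1,0,0.035,0,-0.037,0,-0.1,0,0.035,0,-0.037,0,-0.1,0]'|grep pos
python3 -c "
from h import *
f=env.grab_frame('top');print(blobs(f,(0,120,50),(8,255,255),8,roi=(250,150,400,300)))
see('p11',(250,140,490,310));chain([pour(-1,26,x=.01),pour(-1,26,x=.02)])
chain([pour(-1,-5,x=.01,z=.1)])"
```

```text
tool_pos: [0.5657, -0.0789, 0.1307]
0.03,-0.004,-0.046,0,-0.1,0.004 | rows 1.3 -> (np.float64(0.5561), np.float64(-0.0803), np.float64(0.1405), 182.2, -21)
tool_pos: [0.5592, -0.0792, 0.1398]
[(array([316.7, 215.5]), [312, 211, 11, 10, 104]), (array([290.5, 234.3]), [278, 229, 27, 12, 257]), (array([334.3, 241.5]), [329, 237, 11, 10, 96]), (array([313.9, 244.2]), [309, 239, 11, 11, 94])]
S red [([329.9, 194.0], 119), ([345.5, 202.5], 156), ([366.3, 223.8], 664), ([332.0, 221.1], 199)]
0.032,-0.003,-0.032,0.002,-0.055,0.003 | rows 0.7 -> (np.float64(0.5486), np.float64(-0.0806), np.float64(0.1442), 182.2, -26)
-0.036,0,0.018,0,0,0 | rows 0.2 -> (np.float64(0.5586), np.float64(-0.0802), np.float64(0.1442), 182.2, -26)
-0.134,-0.004,-0.018,0.002,0.29,0.003 | rows 3.6 -> (np.float64(0.5885), np.float64(-0.079), np.float64(0.1559), 182.2, 5)
```

```bash
python3 -m jog '[0.01,0,-0.01,0,-0.02,0,0.032,0,-0.032,0,-0.055,0,0.032,0,-0.032,0,-0.055,0,0.032,0,-0.032,0,-0.055,0,0.032,0,-0.032,0,-0.055,0,0.032,0,-0.032,0,-0.055,0]'|grep -E 'pos|wrist'
python3 -c "
from h import *
see('p12',(250,140,490,310));chain([pour(-1,-5,x=.01,z=.1),(.53,.1,.2,186,5)])"
```

```text
tool_pos: [0.5486, -0.0803, 0.1444]
wrist_force: [0.0, -0.0, -1.7]
S red [([329.9, 194.1], 116), ([345.5, 202.5], 156), ([366.5, 223.9], 637), ([332.0, 221.0], 196)]
-0.163,-0.003,0.029,0.001,0.345,0.003 | rows 4.3 -> (np.float64(0.5885), np.float64(-0.079), np.float64(0.1559), 182.2, 5)
0.221,0.724,-0.158,0.004,0,-0.042 | rows 4.6 -> (0.53, 0.1, 0.2, 186, 5)
```

```bash
python3 -m jog '[-0.03,0,0,0,0.06,0,-0.06,0,0.006,0,0.13,0,-0.09,0,0.012,0,0.2,0,-0.125,0,0.02,0,0.27,0,-0.163,0,0.029,0,0.345,0,-0.163,0,0.029,0,0.345,0]'|grep -E 'pos|wrist'
python3 -m jog '[0.005,0.01,-0.03,0,0,0,0.01,0.03,-0.06,0,0,0,0.03,0.1,-0.09,0,0,0,0.07,0.22,-0.12,0,0,0,0.11,0.36,-0.14,0,0,-0.02,0.16,0.52,-0.158,0,0,-0.03,0.2,0.65,-0.158,0,0,-0.04,0.221,0.724,-0.158,0,0,-0.042]'|grep -E 'pos|wrist'
python3 - <<'E'
from h import *
S=env.grab_frame('scene');T=env.grab_frame('top')
for f in(S,T):print([(c.tolist(),st) for c,st in blobs(f,(0,120,50),(8,255,255),8,roi=(200,150,400,300))])
for u,v in [c for c,st in blobs(T,(0,120,50),(8,255,255),8,roi=(250,150,400,300))]: print(onz(T,u,v,.036).round(3))
for i in range(6):
    env.grab_frame('top');print(env.sense()['wrist_force'].round(2))
E
```

```text
tool_pos: [0.5896, -0.08, 0.1543]
wrist_force: [0.8, -1.1, -0.3]
tool_pos: [0.5242, 0.104, 0.2003]
wrist_force: [0.8, 0.3, -3.1]
[([229.0, 156.6], [225, 155, 9, 5, 30]), ([241.8, 168.2], [237, 166, 11, 5, 35]), ([315.6, 185.9], [310, 183, 13, 8, 37]), ([368.0, 226.9], [352, 212, 29, 32, 526]), ([330.5, 223.3], [324, 216, 15, 14, 108]), ([216.3, 249.6], [200, 244, 34, 12, 362])]
[([361.4, 233.0], [350, 225, 24, 16, 207]), ([335.4, 241.0], [330, 237, 10, 11, 75])]
[ 0.491 -0.085  0.036]
[ 0.469 -0.021  0.036]
[ 0.1  -1.44 -2.07]
[ 0.21 -0.7  -1.7 ]
[ 0.71 -0.66 -1.13]
[ 0.78  0.07 -2.62]
[ 0.22 -0.1  -1.61]
[-0.62  0.01 -2.26]
```

```bash
python3 - <<'E'
from h import *
for n,roi in(('scene',(370,240,500,345)),('top',(180,190,262,300))):
    f=env.grab_frame(n);g=cv2.cvtColor(cv2.GaussianBlur(f['color'],(3,3),0),cv2.COLOR_BGR2GRAY)
    m=(g<58).astype(np.uint8)*255;k=np.zeros_like(m);k[roi[1]:roi[3],roi[0]:roi[2]]=1;m*=k
    c=max(cv2.findContours(m,cv2.RETR_EXTERNAL,cv2.CHAIN_APPROX_NONE)[0],key=cv2.contourArea)
    a=cv2.approxPolyDP(c,.04*cv2.arcLength(c,True),True)[:,0]
    W=np.array([onz(f,*p,.004)[:2] for p in a]);print(n,cv2.contourArea(c),a.tolist(),W.round(3).tolist())
    P=np.array([onz(f,*p,.004)[:2]*1000 for p in c[:,0]],np.float32);print(cv2.minAreaRect(P))
E
```

```text
scene 4419.0 [[443, 258], [379, 302], [424, 340], [487, 286]] [[0.369, 0.211], [0.559, 0.241], [0.542, 0.341], [0.352, 0.309]]
((454.9501953125, 275.2230224609375), (194.97962951660156, 105.38056182861328), 10.315545082092285)
top 2982.0 [[231, 207], [196, 213], [206, 287], [246, 280]] [[0.552, 0.248], [0.534, 0.338], [0.347, 0.303], [0.367, 0.202]]
((450.33843994140625, 265.4882507324219), (195.27035522460938, 115.42182159423828), 9.978971481323242)
```

```bash
python3 - <<'E'
from h import *
F=env.grab_frame('top')
for n in('p6t','p5t','top0'):
    im=cv2.imread(f'pics/{n}.png');g=cv2.cvtColor(im,cv2.COLOR_BGR2GRAY).astype(float)
    print(n,'row245',g[245,190:262].astype(int).tolist()) if n=='p6t' else 0
    m=(g<62).astype(np.uint8)*255;k=np.zeros_like(m);k[190:300,180:258]=1;m*=k
    c=max(cv2.findContours(m,cv2.RETR_EXTERNAL,cv2.CHAIN_APPROX_NONE)[0],key=cv2.contourArea)
    P=np.array([onz(F,*p,.004)[:2]*1000 for p in c[:,0]],np.float32);print(n,cv2.contourArea(c),cv2.minAreaRect(P),cv2.approxPolyDP(c,4,True)[:,0].tolist())
E
```

```text
p6t row245 [112, 109, 108, 108, 109, 109, 111, 105, 91, 67, 41, 33, 33, 31, 36, 28, 27, 30, 32, 35, 33, 30, 32, 32, 32, 32, 32, 37, 32, 34, 30, 31, 36, 32, 33, 37, 33, 28, 34, 37, 27, 25, 31, 36, 31, 33, 27, 35, 30, 32, 32, 54, 80, 100, 112, 109, 113, 113, 115, 110, 113, 111, 114, 113, 112, 112, 110, 113, 108, 113, 113, 113]
p6t 3098.5 ((449.6191101074219, 270.439697265625), (196.7091064453125, 106.73966217041016), 10.446935653686523) [[235, 206], [196, 213], [206, 288], [246, 281]]
p5t 2800.0 ((449.6678161621094, 270.3895568847656), (196.4286651611328, 106.43122863769531), 10.162151336669922) [[232, 207], [196, 212], [206, 288], [246, 281], [242, 253], [227, 218]]
top0 1061.5 ((449.74200439453125, 269.8902282714844), (196.4774169921875, 106.30228424072266), 10.285028457641602) [[235, 206], [196, 213], [197, 220], [222, 215], [228, 219], [237, 273], [233, 279], [207, 282], [206, 288], [246, 281]]
```

```bash
python3 - <<'E'
from h import *
chain([(.4485,.271,.16,190.3,0),(.4485,.271,.08,190.3)])
E
```

```text
0.229,0.718,0.169,0.005,-0.032,-0.045 | rows 4.6 -> (0.4485, 0.271, 0.16, 190.3, 0)
0,0,0.32,0,0,0 | rows 1.9 -> (0.4485, 0.271, 0.08, 190.3)
```

```bash
python3 -m jog '[0.04,0.12,0.03,0,0,0,0.1,0.3,0.07,0,0,-0.01,0.16,0.5,0.11,0,-0.01,-0.02,0.2,0.63,0.14,0,-0.02,-0.035,0.229,0.718,0.169,0.005,-0.032,-0.045,0.229,0.718,0.169,0.005,-0.032,-0.045,0.229,0.718,0.169,0.005,-0.032,-0.045,0.229,0.718,0.169,0.005,-0.032,-0.045]'|grep -E 'pos|ori|wrist'
python3 -m jog '[0,0,0.05,0,0,0,0,0,0.12,0,0,0,0,0,0.2,0,0,0,0,0,0.27,0,0,0,0,0,0.32,0,0,0,0,0,0.32,0,0,0,0,0,0.32,0,0,0]'|grep -E 'pos|ori|wrist'
python3 - <<'E'
from h import *
chain([(.4485,.271,.067,190.3,0)])
S=env.grab_frame('scene');print(blobs(S,(105,150,40),(130,255,255),20)[-1])
E
```

```text
tool_pos: [0.4485, 0.2713, 0.1601]
orientation: [3.141, -0.001, -2.961]
wrist_force: [-0.5, -0.1, -2.6]
tool_pos: [0.4483, 0.2711, 0.0797]
orientation: [3.141, -0.002, -2.962]
wrist_force: [0.2, 0.1, -1.4]
-0.001,-0.001,0.051,0,-0.001,0 | rows 0.3 -> (0.4485, 0.271, 0.067, 190.3, 0)
(array([444.2, 250.8]), [435, 243, 18, 17, 180])
```

Lower it to contact, release, and then retreat clear and measure.

```bash
python3 -m jog '[0,0,0.02,0,0,0,0,0,0.04,0,0,0,0,0,0.05,0,0,0,0,0,0.054,0,0,0,0,0,0.054,0,0,0]'|grep -E 'pos|ori|wrist'
python3 -m jog '[0,0,0,0,0,0,0,0,0,0,0,0,0,0,0,0,0,0,0,0,0,0,0,0,0,0,0,0,0,0,0,0,0,0,0,0]' 0.7|grep -E 'pos|width|wrist'
python3 -m jog '[0,0,-0.1,0,0,0,0,0,-0.2,0,0,0,0,0,-0.35,0,0,0,0,0,-0.5,0,0,0,0,0,-0.5,0,0,0]'|grep -E 'pos|wrist'
python3 - <<'E'
from h import *
chain([(.4,.1,.19,140),(.42,-.05,.19,92)])
E
```

```text
tool_pos: [0.4481, 0.2717, 0.0666]
orientation: [3.141, -0.001, -2.961]
wrist_force: [1.0, -0.5, -2.3]
tool_pos: [0.4482, 0.2717, 0.0667]
wrist_force: [-0.4, 0.3, -0.2]
width: 0.0541
tool_pos: [0.4501, 0.2741, 0.198]
wrist_force: [0.7, 0.8, 0.2]
0.161,-0.325,0.014,0.002,0.002,0.28 | rows 3.5 -> 
0.008,-0.362,0.015,0.002,0.002,0.28 | rows 3.5 -> (0.4, 0.1, 0.19, 140)
-0.447,-0.408,0,0,0,0.533 | rows 6.7 -> (0.42, -0.05, 0.19, 92)
```

```bash
python3 -m jog '[0.161,-0.325,0,0,0,0.28,0.161,-0.325,0,0,0,0.28,0.161,-0.325,0,0,0,0.28,0.161,-0.325,0,0,0,0.28,0.161,-0.325,0,0,0,0.28]' 0.62 15|grep pos
python3 -m jog '[0.008,-0.362,0,0,0,0.28,0.008,-0.362,0,0,0,0.28,0.008,-0.362,0,0,0,0.28,0.008,-0.362,0,0,0,0.28,0.008,-0.362,0,0,0,0.28]' |grep pos
python3 -m jog '[-0.447,-0.408,0,0,0,0.533,-0.447,-0.408,0,0,0,0.533,-0.447,-0.408,0,0,0,0.533,-0.447,-0.408,0,0,0,0.533,-0.447,-0.408,0,0,0,0.533,-0.447,-0.408,0,0,0,0.533,-0.447,-0.408,0,0,0,0.533,-0.447,-0.408,0,0,0,0.533]' |grep -E 'pos|ori'
python3 -m jog '[-0.8,0,0,0,0,0,-0.8,0,0,0,0,0,-0.8,0,0,0,0,0,-0.8,0,0,0,0,0,-0.8,0,0,0,0,0,-0.8,0,0,0,0,0,-0.8,0,0,0,0,0]' |grep -E 'pos|ori'
python3 - <<'E'
from h import *
S=env.grab_frame('scene');T=env.grab_frame('top')
cv2.imwrite('pics/s20.png',S['color']);cv2.imwrite('pics/t20.png',T['color'])
for n,f in(('S',S),('T',T)):
    print(n,[(c.tolist(),st) for c,st in blobs(f,(0,120,50),(8,255,255),8,roi=(190,160,400,300))])
    print([ (c.tolist(),st) for c,st in blobs(f,(105,150,40),(130,255,255),60)])
im=T['color'];h=cv2.cvtColor(im,cv2.COLOR_BGR2HSV)
m=cv2.inRange(h,np.array((0,120,50)),np.array((8,255,255)));m[:, :255]=0;m[:,400:]=0;m[:185]=0;m[280:]=0
for c in cv2.findContours(m,cv2.RETR_EXTERNAL,cv2.CHAIN_APPROX_NONE)[0]:
    r=cv2.minAreaRect(c);print('rect',np.round(r[0],1),np.round(r[1],1),round(r[2]),'->',onz(T,*r[0],.04).round(4))
E
```

```text
tool_pos: [0.4235, 0.1828, 0.1917]
tool_pos: [0.3981, 0.0973, 0.1918]
tool_pos: [0.4186, -0.0513, 0.1915]
orientation: [-3.141, -0.002, 1.608]
tool_pos: [0.4253, -0.253, 0.1907]
orientation: [-3.141, -0.003, 1.61]
S [([241.8, 168.2], [237, 166, 11, 5, 35]), ([323.1, 191.5], [310, 183, 27, 19, 272]), ([345.5, 202.5], [338, 196, 16, 15, 155]), ([366.3, 223.6], [352, 206, 29, 38, 643]), ([331.8, 221.0], [324, 213, 17, 17, 192]), ([211.0, 249.8], [190, 244, 44, 13, 472])]
[([597.2, 35.7], [549, 7, 91, 61, 4526]), ([368.7, 74.6], [358, 71, 20, 9, 61]), ([445.5, 256.1], [435, 248, 22, 17, 207])]
T [([315.9, 215.6], [311, 211, 10, 10, 89]), ([361.5, 232.9], [350, 225, 24, 17, 210]), ([290.5, 234.3], [278, 229, 27, 12, 257]), ([334.3, 241.5], [329, 237, 11, 10, 96]), ([313.9, 244.1], [309, 239, 11, 11, 96])]
[([212.5, 244.8], [207, 237, 12, 17, 156])]
rect [313.9 244.1] [10.   9.9] 81 -> [0.4603 0.0319 0.04  ]
rect [334.  241.5] [ 9. 10.] 90 -> [ 0.4678 -0.0176  0.04  ]
rect [291.  234.5] [11. 26.] 90 -> [0.4827 0.0891 0.04  ]
rect [361.4 233. ] [11.  25.7] 67 -> [ 0.4903 -0.0849  0.04  ]
rect [315.5 215.5] [9. 9.] 90 -> [0.5313 0.0295 0.04  ]
```

```bash
python3 - <<'E'
from h import *
S=env.grab_frame('scene');T=env.grab_frame('top')
P,e=tri(T,(290.7,235.2),S,(369,221));print('top cap',P.round(4),e)
for n,q in(('A',(371.7,235.5)),('B',(357,226))):print(n,onz(S,*q,.04).round(3))
P2,e=tri(T,(212.5,244.8),S,(445.5,256.1));P1,_=tri(T,(210.3,248.9),S,(451.4,255.9));print('handle',P2.round(4),'moved',(P2-P1).round(4))
x,y=.481,.0885
x,y=P[:2]
chain([(x,y,.16,92),(x,y,.057,92),(x,y,.16,92),(.54,.095,.16,92),(.54,.095,.03,92)])
E
```

```text
top cap [0.4791 0.0892 0.0594] 0.002166647710948108
A [0.486 0.114 0.04 ]
B [0.495 0.072 0.04 ]
handle [0.4504 0.2718 0.0943] moved [ 0.0097 -0.0047  0.    ]
0.675,0.134,0.063,0,0,0.001 | rows 4.1 -> 
0.675,0.133,0.063,0,0,0.001 | rows 4.1 -> (np.float64(0.47908690011540556), np.float64(0.08915241750098513), 0.16, 92)
0,0,0.412,0,0,0 | rows 2.5 -> (np.float64(0.47908690011540556), np.float64(0.08915241750098513), 0.057, 92)
0,0,-0.412,0,0,0 | rows 2.5 -> (np.float64(0.47908690011540556), np.float64(0.08915241750098513), 0.16, 92)
0.015,0.244,0,0,0,0 | rows 1.5 -> (0.54, 0.095, 0.16, 92)
0,0,0.52,0,0,0 | rows 3.1 -> (0.54, 0.095, 0.03, 92)
```

```bash
python3 -m jog '[0.675,0.134,0.063,0,0,0,0.675,0.134,0.063,0,0,0,0.675,0.134,0.063,0,0,0,0.675,0.134,0.063,0,0,0,0.675,0.134,0.063,0,0,0]' 0.55 12|grep pos
python3 -m jog '[0.675,0.133,0.063,0,0,0,0.675,0.133,0.063,0,0,0,0.675,0.133,0.063,0,0,0,0.675,0.133,0.063,0,0,0,0.675,0.133,0.063,0,0,0,0.675,0.133,0.063,0,0,0,0.675,0.133,0.063,0,0,0]'|grep pos
python3 -m jog '[0,0,0.1,0,0,0,0,0,0.2,0,0,0,0,0,0.3,0,0,0,0,0,0.38,0,0,0,0,0,0.415,0,0,0,0,0,0.415,0,0,0]'|grep -E 'pos|wrist'
python3 -m jog '[0,0,0,0,0,0,0,0,0,0,0,0,0,0,0,0,0,0,0,0,0,0,0,0,0,0,0,0,0,0,0,0,0,0,0,0]' 0.2|grep -E 'pos|wrist|width|finger'
python3 -m jog '[0,0,-0.05,0,0,0,0,0,-0.15,0,0,0,0,0,-0.3,0,0,0,0,0,-0.412,0,0,0,0,0,-0.412,0,0,0]'|grep -E 'pos|wrist|width|finger'
python3 - <<'E'
from h import *
S=env.grab_frame('scene')
print([(c.tolist(),st) for c,st in blobs(S,(0,120,50),(8,255,255),8,roi=(290,120,400,300))])
E
```

```text
tool_pos: [0.453, -0.0742, 0.1759]
tool_pos: [0.4795, 0.0883, 0.1601]
tool_pos: [0.4788, 0.0858, 0.0549]
wrist_force: [0.6, -0.5, -0.0]
tool_pos: [0.4802, 0.0875, 0.0568]
wrist_force: [0.3, 0.5, 0.7]
width: 0.0277
finger_force: 12.0
tool_pos: [0.4824, 0.0886, 0.1651]
wrist_force: [1.0, 0.0, 0.5]
width: 0.0281
finger_force: 12.0
[([376.3, 175.9], [368, 167, 17, 19, 208]), ([323.2, 191.6], [310, 183, 27, 19, 279]), ([345.4, 202.4], [338, 196, 16, 14, 154]), ([365.1, 225.0], [352, 206, 30, 39, 557]), ([332.0, 221.1], [324, 213, 17, 17, 200])]
```

```bash
python3 -m jog '[0.015,0.1,0,0,0,0,0.015,0.2,0,0,0,0,0.015,0.24,0,0,0,0,0.015,0.24,0,0,0,0,0.015,0.24,0,0,0,0]'|grep pos
python3 -m jog '[0,0,0.1,0,0,0,0,0,0.2,0,0,0,0,0,0.3,0,0,0,0,0,0.4,0,0,0,0,0,0.47,0,0,0,0,0,0.5,0,0,0,0,0,0.5,0,0,0,0,0,0.5,0,0,0]'|grep -E 'pos|wrist'
python3 -m jog '[0,0,0,0,0,0,0,0,0,0,0,0,0,0,0,0,0,0,0,0,0,0,0,0]' 0.42|grep -E 'pos|width'
python3 -m jog '[0,0,-0.1,0,0,0,0,0,-0.25,0,0,0,0,0,-0.4,0,0,0,0,0,-0.55,0,0,0,0,0,-0.65,0,0,0,0,0,-0.65,0,0,0]'|grep -E 'pos|width'
python3 - <<'E'
from h import *
chain([(.47,-.02,.195,92),(.44,-.25,.195,92)])
E
```

```text
tool_pos: [0.5389, 0.0937, 0.1586]
tool_pos: [0.5395, 0.0933, 0.0351]
wrist_force: [0.5, 0.7, -0.2]
tool_pos: [0.5399, 0.0931, 0.0348]
width: 0.0364
tool_pos: [0.542, 0.0942, 0.2023]
width: 0.0365
-0.447,-0.304,0.027,0.004,0,0 | rows 3.2 -> (0.47, -0.02, 0.195, 92)
-0.915,-0.152,0,0,0,0 | rows 5.6 -> (0.44, -0.25, 0.195, 92)
```

```bash
python3 - <<'E'
from h import *
S=env.grab_frame('scene');T=env.grab_frame('top')
for f in(S,T):print([(c.tolist(),st) for c,st in blobs(f,(0,120,50),(8,255,255),8,roi=(290 if f is S else 255,170,400,300))])
chain([(.644,.270,.19,92),(.644,.270,.075,92)])
E
```

```text
[([323.1, 191.5], [310, 183, 27, 19, 279]), ([345.3, 202.4], [338, 196, 16, 15, 154]), ([365.0, 224.9], [352, 206, 30, 38, 553]), ([331.8, 221.2], [324, 213, 17, 17, 200]), ([346.7, 238.8], [338, 231, 18, 17, 208])]
[([361.5, 232.8], [350, 225, 24, 16, 203]), ([337.2, 240.2], [334, 236, 6, 11, 39])]
0.693,0.439,0.031,0.001,0,-0.001 | rows 4.9 -> (0.644, 0.27, 0.19, 92)
0,0,0.46,0,0,0 | rows 2.8 -> (0.644, 0.27, 0.075, 92)
```

```bash
python3 -m jog '[0.693,0.439,0.031,0,0,0,0.693,0.439,0.031,0,0,0,0.693,0.439,0.031,0,0,0,0.693,0.439,0.031,0,0,0,0.693,0.439,0.031,0,0,0,0.693,0.439,0.031,0,0,0,0.693,0.439,0.031,0,0,0]' 0 15|grep pos
python3 -m jog '[0,0,0.1,0,0,0,0,0,0.2,0,0,0,0,0,0.3,0,0,0,0,0,0.4,0,0,0,0,0,0.46,0,0,0,0,0,0.46,0,0,0,0,0,0.46,0,0,0]'|grep -E 'pos|wrist|width'
python3 - <<'E'
from h import *
T=env.grab_frame('top');S=env.grab_frame('scene')
im=T['color'];h=cv2.cvtColor(im,cv2.COLOR_BGR2HSV)
m=cv2.inRange(h,np.array((0,120,50)),np.array((8,255,255)));m[:, :255]=0;m[:,400:]=0;m[:185]=0;m[280:]=0
for c in cv2.findContours(m,cv2.RETR_EXTERNAL,cv2.CHAIN_APPROX_NONE)[0]:
    r=cv2.minAreaRect(c);print('rect',np.round(r[0],1),np.round(r[1],1),round(r[2]),cv2.contourArea(c),'->',onz(T,*r[0],.04).round(4))
print('handle',blobs(S,(105,150,40),(130,255,255),60)[-1], blobs(T,(105,150,40),(130,255,255),60))
# pan axes coords of rects + tip px
s=env.sense();print(s['tool_pos'],proj(S,s['tool_pos']),proj(T,s['tool_pos']))
E
```

```text
tool_pos: [0.6419, 0.2734, 0.186]
tool_pos: [0.6433, 0.269, 0.0738]
wrist_force: [0.8, 0.9, 1.0]
width: 0.0005
rect [335.5 238.5] [3. 7.] 90 15.0 -> [ 0.4753 -0.0212  0.04  ]
rect [361.4 232.8] [10.6 24.8] 67 173.0 -> [ 0.4908 -0.0849  0.04  ]
rect [316. 216.] [10. 10.] 90 79.0 -> [0.53   0.0283 0.04  ]
handle (array([445.6, 256.3]), [435, 248, 22, 18, 220]) [(array([212.5, 244.9]), [207, 237, 12, 17, 156])]
[0.64401793 0.27012322 0.07564638] [351.29155405 304.40407637] [218.17569761 166.1855618 ]
```

```bash
python3 -m jog '[0,0,0.03,0,0,0,0,0,0.06,0,0,0,0,0,0.08,0,0,0,0,0,0.08,0,0,0]'|grep -E 'pos|wrist'
python3 -m jog '[0,0,0.02,0,0,0,0,0,0.04,0,0,0,0,0,0.04,0,0,0]'|grep -E 'pos|wrist'
python3 -m jog '[0,0,0.02,0,0,0,0,0,0.02,0,0,0]'|grep -E 'pos|wrist'
```

```text
tool_pos: [0.6429, 0.2706, 0.0533]
wrist_force: [-1.7, 0.2, 5.4]
tool_pos: [0.6429, 0.2708, 0.0438]
wrist_force: [-3.5, 0.6, 8.8]
tool_pos: [0.643, 0.271, 0.0392]
wrist_force: [-2.9, 0.6, 8.6]
```

```bash
python3 -m jog '[0,0,0.012,0,0,0,0,0,0.012,0,0,0]'|grep -E 'pos|wrist'
python3 -m jog '[0,0,0.012,0,0,0,0,0,0.012,0,0,0]'|grep -E 'pos|wrist'
```

```text
tool_pos: [0.6429, 0.271, 0.0367]
wrist_force: [-4.9, -0.4, 9.7]
tool_pos: [0.643, 0.2711, 0.0361]
wrist_force: [-10.8, -4.4, 24.7]
```

```bash
python3 -m jog '[0,0,0,0,0,0,0,0,0,0,0,0,0,0,0,0,0,0,0,0,0,0,0,0,0,0,0,0,0,0,0,0,0,0,0,0,0,0,0,0,0,0,0,0,0,0,0,0]'|grep -E 'pos|wrist'
python3 -m jog '[0,0,0,0,0,0,0,0,0,0,0,0,0,0,0,0,0,0,0,0,0,0,0,0,0,0,0,0,0,0]'|grep -E 'pos|wrist|time'
python3 -m jog '[0,0,-0.02,0,0,0,0,0,-0.05,0,0,0,0,0,-0.08,0,0,0,0,0,-0.11,0,0,0,0,0,-0.16,0,0,0,0,0,-0.25,0,0,0,0,0,-0.4,0,0,0,0,0,-0.6,0,0,0]'|grep -E 'pos|wrist'
python3 - <<'E'
from h import *
chain([(.55,.05,.2,92),(.45,-.25,.2,92)])
E
```

```text
tool_pos: [0.643, 0.2711, 0.0361]
wrist_force: [-11.5, -4.4, 25.2]
time: 42.57
tool_pos: [0.643, 0.2711, 0.0361]
wrist_force: [-10.9, -3.6, 25.5]
tool_pos: [0.642, 0.2689, 0.1739]
wrist_force: [1.1, 0.7, -0.1]
-0.863,-0.399,-0.101,-0.004,0.001,0 | rows 5.7 -> (0.55, 0.05, 0.2, 92)
-0.593,-0.221,0,0,0,0 | rows 3.8 -> 
-0.593,-0.221,0,0,0,0 | rows 3.8 -> (0.45, -0.25, 0.2, 92)
```

Move clear and do the final check on everything.

```bash
python3 -m jog '[-0.863,-0.399,-0.1,0,0,0,-0.863,-0.399,-0.1,0,0,0,-0.863,-0.399,-0.1,0,0,0,-0.863,-0.399,-0.1,0,0,0,-0.863,-0.399,-0.1,0,0,0,-0.863,-0.399,-0.1,0,0,0]'|grep pos
python3 -m jog '[-0.593,-0.221,0,0,0,0,-0.593,-0.221,0,0,0,0,-0.593,-0.221,0,0,0,0,-0.593,-0.221,0,0,0,0,-0.593,-0.221,0,0,0,0]'|grep pos
python3 -m jog '[-0.593,-0.221,0,0,0,0,-0.593,-0.221,0,0,0,0,-0.593,-0.221,0,0,0,0,-0.593,-0.221,0,0,0,0,-0.593,-0.221,0,0,0,0,-0.593,-0.221,0,0,0,0]'|grep pos
python3 - <<'E'
from h import *
T=env.grab_frame('top');S=env.grab_frame('scene')
im=T['color'];h=cv2.cvtColor(im,cv2.COLOR_BGR2HSV)
m=cv2.inRange(h,np.array((0,120,50)),np.array((8,255,255)));m[:, :180]=0;m[:,400:]=0;m[:185]=0;m[300:]=0
a=np.radians(-2.2);Q=np.array([[np.cos(a),-np.sin(a)],[np.sin(a),np.cos(a)]])
for c in cv2.findContours(m,cv2.RETR_EXTERNAL,cv2.CHAIN_APPROX_NONE)[0]:
    r=cv2.minAreaRect(c);print('rect',np.round(r[1],1),round(r[2]),cv2.contourArea(c),'pan xy',(Q@(onz(T,*r[0],.04)[:2]-[.497,.0065])).round(4))
print('handle',blobs(S,(105,150,40),(130,255,255),60)[-1], blobs(T,(105,150,40),(130,255,255),60))
for n,f in(('T',T),('S',S)):
    old=cv2.imread('pics/%s0.png'%('top' if n=='T' else 'scene'));roi=(slice(115,190),slice(195,250)) if n=='T' else (slice(285,395),slice(265,390))
    print('treadle diff',np.abs(old[roi].astype(int)-f['color'][roi]).mean())
print('yellow',blobs(T,(18,120,60),(32,255,255),8,roi=(260,180,490,290)),blobs(S,(18,120,60),(32,255,255),8,roi=(260,140,420,280)))
g=cv2.cvtColor(S['color'],cv2.COLOR_BGR2HSV)
print('S red',[(c.tolist(),st) for c,st in blobs(S,(0,120,50),(8,255,255),8,roi=(290,170,500,330))])
E
```

```text
tool_pos: [0.5493, 0.0474, 0.1993]
tool_pos: [0.4982, -0.1073, 0.1989]
tool_pos: [0.4496, -0.2507, 0.1992]
rect [10. 10.] 0 75.0 pan xy [-0.0355  0.0265]
rect [ 9. 10.] 90 77.0 pan xy [-0.0301 -0.023 ]
rect [10. 10.] 90 78.5 pan xy [-0.0102  0.0633]
rect [10. 10.] 90 74.5 pan xy [-0.0095  0.1054]
rect [11.4 24.9] 67 170.0 pan xy [-0.0098 -0.0909]
rect [10.  9.] 90 72.5 pan xy [0.0363 0.0192]
rect [10.  9.] 90 80.5 pan xy [0.045  0.0888]
handle (array([445.3, 255.9]), [435, 248, 22, 17, 205]) [(array([212.4, 244.9]), [207, 237, 12, 17, 156])]
treadle diff 2.072323232323232
treadle diff 1.975369696969697
yellow [(array([429.9, 248.1]), [423, 242, 15, 13, 158])] [(array([293.7, 157.7]), [287, 152, 16, 12, 138])]
S red [([323.2, 191.6], [310, 183, 27, 19, 274]), ([345.5, 202.5], [338, 196, 16, 15, 157]), ([365.0, 225.0], [352, 206, 30, 39, 560]), ([332.0, 221.1], [324, 213, 17, 17, 202]), ([346.6, 238.8], [338, 231, 18, 17, 209])]
```

```bash
python3 -c "
from bench import env
print(env.hand_in())"
```

```text
the job is handed in; nothing more can be done
None
```

The job is handed in, with no verdict returned: 3 yellow caps in the tub, 8 reds in one layer (3/3/2 by bay, one stacked cap moved by hand), the empty shaker back upright on the middle of its mat, the treadle held on its stop for over a second and released, and the screwdriver not touched.

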